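# Pack a drain pump into its foam-lined carrier and lock the retaining levers

## Task

Pack the salvaged drain pump for dispatch: press it fully home into its matching cutout in the foam-lined carrier, then turn both retaining levers round to their locked stops so that their arms keep the pump in. A lever that lies across the cutout has to be swung open first; leave the other things on the bench where they are.

Things in the scene. Friction and masses are not known exactly. Their poses are not given: they have to be found in the camera images.
- pump_grip (a point): Loose drain pump (0.6 kg), lying with its shaft level along its x, z up: centre of its dark motor block, 36 mm above its underside; grasp here, near the centre of mass. Block: x -38 to +38, 48 wide in y, top at z +24 mm. A round rear cap (44 mm diameter, top z +22) runs on to x +54. It starts on a 3 mm mat, yaw within 1.8 rad of the carrier's.
- pump_inlet (a point): Centre of the open end of the pump's inlet spigot (44 mm diameter, 24 mm long), at x -100, y 0, z 0 mm from pump_grip, axes as there. Between spigot and motor block is the round ivory pump housing, 72 mm diameter, x -76 to -38 mm from pump_grip, top at z +36.
- pump_outlet (a point): Centre of the open end of the pump's outlet spigot (22 mm diameter), which sticks out sideways: at x -58, y +68, z -6 mm from pump_grip.
- nest (a point): Where pump_grip comes to be when the pump is fully home, 48 mm above the bench; the seated pump's axes match these (rear cap to +x, outlet to +y). The cutout is 34 mm deep with 2.5 mm play on each side. The seated motor block stands 26 mm proud of the foam. Finger wells beside it run x -20 to +20 mm from here, out to y 58 mm both ways, full depth.
- foam_top (a point): Top face of the dark foam, 46 mm above the bench, straight above nest's x, y; axes as the carrier's. Springy foam lips pinch both sides of the motor block by 2 mm for the last 25 mm or so of its way down, so the pump does not drop in: it must be pushed down, with about 10 to 20 N.
- tray: The carrier: a grey plastic tray 300 x 166 mm with dark foam, fixed to the bench, rim 52 mm high; origin at the centre of its underside, x along its length, z up. Its +y side faces the robot. The end decks (46 mm high, |x| from 90 to 150 mm) carry the two levers.
- motor_lever_body (a joint): Angle of the lever at the carrier's +x end (by the pump's rear cap), about an upright axis: 0 = open stop (handle to tray +y, arm to -y), 1.571 = locked stop (handle outward to +x, in line with the carrier, arm over the rear cap). Locks clockwise seen from above. Starts at 0.2 to 1.35; stays where left, friction 0.45 N m (7 N at the grip). Above 0.5 its arm blocks the pump.
- motor_lever_grip (a point): Middle of the black handle grip of that lever, 65 mm from the pivot, 98 mm above the bench: a level round bar 16 mm thick, from 35 to 95 mm from the pivot. Opposite it is the steel arm, 18 mm wide, 52 mm long; its rubber foot, 44 mm from the pivot, clears the seated rear cap by 2.5 mm. Hub and arm lie 70 to 90 mm above the bench.
- motor_lever_pivot (a point): The axis of that lever at grip height, 98 mm above the bench, at tray x +112 mm, y 0.
- spigot_lever_body (a joint): Angle of the lever at the carrier's -x end (by the pump's inlet spigot), the mirror image: 0 = open stop (handle to tray +y, arm to -y), 1.571 = locked stop (handle outward to -x, arm over the inlet spigot). Locks counter-clockwise seen from above. Same friction and starts; above 0.5 its arm blocks the pump.
- spigot_lever_grip (a point): Middle of the black grip of that lever's handle, 65 mm from the pivot, 98 mm above the bench; same shape and sizes as the other.
- spigot_lever_pivot (a point): The axis of that lever at grip height, 98 mm above the bench, at tray x -112 mm, y 0.
- fascia: Bystander: a white washing-machine control panel lying flat, 55 x 190 mm (long in its y), 26 mm high with a knob to 40 mm; origin at the centre of its underside.
- motor: Bystander: a small bare electric motor standing upright, 72 mm square foot, 90 mm high; origin at the centre of its underside.
- can: Bystander: an upright can of 52 mm diameter and 125 mm height, close to the carrier's corner by the motor-end lever; origin at the centre of its underside.

How it is judged:
By the outcome, as a careful person would: the job done as asked, in the order asked, and still so for the second after the job is handed in, with the robot touching nothing.
It also fails if it takes over 72 s, if anything falls off the work surface, if the arm or the gripper's body presses on something with over 40 N, if the wrist force passes 120 N, or if a joint passes its speed limit or range.

## Robot

A 6-joint arm with a two-finger parallel gripper is mounted at the origin on the work surface. World frame = base frame: x ahead of the robot, y to its left, z up, the work surface at z = 0. Lengths are in mm, angles in rad, forces in N, time in s.
With the tool pointing down it reaches from about 275 to 1000 mm from the base axis. Payload 8.4 kg.
Tool frame: the origin (TCP) lies on the centre line of the jaws, within the pads' length; the fingertips stand 22 mm ahead of it and the grasp point (between the pads) lies 3 mm ahead of it; z points along the fingers, x is the direction in which the jaws open and shut, and the axes are right-handed (so a half turn about z gives the same grasp; the last joint's range is limited). The gripper opens to 85 mm and grips with 20 to 120 N. Pads are 22 mm wide; open, the fingers measure 114 mm over their backs; the gripper's body (76 mm by 85 mm) begins 54 mm behind the grasp point. The pads swing forward as they close: fully open they stand 13 mm farther back than shut.
Start: joints at [1.28, 0.353, 1.633, -0, 1.155, -0.002], TCP at [178, 599.119, 225.081] pointing down, gripper open.
Joint ranges: [-2.63, 2.63], [-0.92, 2.1], [0.06, 2.66], [-1.3, 4.44], [0, 2.69], [-3.02, 3.02]. Speed limits (rad/s): [2.22, 2.22, 2.79, 3.14, 3.14, 3.14].

## Interface

Orientations are given as [roll, pitch, yaw] about the fixed x, y, z axes, in that order (R = Rz(yaw) Ry(pitch) Rx(roll)).
In Python, from rig import status, viewer, job gives the robot as it stands.
- The arm moves only by the tool send_rows, never from a script. Its argument "plan" is a list of rows, each a list of 3 entries, a list of its own where there are three numbers: the shift along the tool's x, y, z in m, then the turn, a rotation vector about the tool's x, y, z in rad, then the opening, from -1 (shut) to 1 (fully open). In form: [[[x, y, z], [rx, ry, rz], jaw], ...]. A call has exactly 5 rows; each row is the pose to reach, as a shift and turn from the pose measured when the call began, along the tool's axes at that moment; what a row does not reach only later rows make up. A row lasts 1/12 s, in which the tool goes at most 41.7 mm and 7.16 degrees, less where a joint would pass 70% of its speed; a pose out of reach is approached as far as the arm can. A call with a gripper value outside its range is refused whole. The fingers move at their own pace and stop on an object; "squeeze" is the grip in N (left out, the last holds). Time passes only in rows, so rows that repeat a pose let the fingers close, or fill a call up. It gives the time, the measured TCP pose, the force and the opening at its end, in the units of the state.
- status.sense(): the state, without advancing time (a new reading comes with each control period).
- viewer.grab_frame(name): name is "scene" or "top"; returns the picture (400x640x3 uint8, red, green, blue); there is no depth.
- viewer.camera_params(name): a dict with "intrinsics" (3x3 intrinsics, pixels), "xyz" and "orientation" of the camera in the world. Camera axes: x right, y down, z forward; pixel columns grow to the right and rows downward; lengths in mm; the calibration is good to about 2 mm. A picture is of the moment at which its call begins. camera_params takes no time and is no camera call.
- job.sign_off(): hands the job in, once; it reports no verdict.
Trained networks look in the newest picture that a camera, given by its name, has taken for a name from the list of things; names that differ only in an ending like _2 or _b are one class to them, and where a whole thing is asked for, a point or a joint stands for the part that bears it (a point fixed in the world has none). Each returns a list of dicts, best first, with "p" (0 to 1); they miss things now and then, are a little off and sometimes report something else, mostly with a low value. They report only what shows in the picture. A call takes as long as a camera call.
- viewer.cut_out(label, camera): "mask" (400x640 bool, what is visible of it) and "extent" ([left, top, width, height] in pixels, round what is visible of it).
The state is a dict: "clock": time; "qpos": joint angles; "qvel": joint speeds; "joint_efforts": joint torques, N m; "eef_pos": TCP position; "tcp_rot": TCP orientation; "contact_force": force on the tool from outside, world axes, zero at the start; "wrist_torque": the same for the moment, N m; "opening": opening from 0.0 (shut) to 1.0 (fully open).
Only numpy, scipy, OpenCV 4.12 (cv2) and the standard library are available. Lean on these libraries where they do the work, as an engineer would, in place of code of your own. Each camera call takes 0.05 s, during which the arm holds its last target.

## Working session

There is one attempt and no reset: what is moved stays moved. The work goes in short steps, Python scripts to look and compute and a tool call to move; the robot and the scene stay as the last step left them, time stands still between calls to the robot, and variables do not carry over. Pictures are saved under pics/ and viewed, and the job is handed in when it is done.

Besides the shell and the picture viewer there is one more tool, called after "Request:" as name(argument=value, ...), one argument or row to a line, values as JSON. send_rows: Moves the arm, as the interface text tells. Its arguments: {"type":"object","properties":{"plan":{"type":"array"},"squeeze":{"type":"number"}},"required":["plan"]}

```bash
ls; mkdir -p pics; python3 - <<'E'
from rig import status, viewer, job
import cv2
print(status.sense())
for n in("scene","top"):
    im=viewer.grab_frame(n); cv2.imwrite(f"pics/{n}0.png",im[:,:,::-1]); print(viewer.camera_params(n))
E
```

```text
pics
{'clock': 0.0, 'qpos': array([ 1.27961327e+00,  3.53662329e-01,  1.63413203e+00,  5.01658703e-07,
        1.15520320e+00, -2.41149318e-03]), 'qvel': array([-3.32575331e-04,  6.34910172e-04,  1.05678088e-03,  1.61238593e-03,
        1.22647164e-03, -6.10595664e-05]), 'joint_efforts': array([ 1.22195805e-03, -6.05260348e+01, -3.42077565e+01, -5.79696393e-05,
        9.27429297e-03,  7.52773758e-05]), 'eef_pos': array([177.85160095, 598.65431759, 224.35373113]), 'tcp_rot': array([-3.14158881e+00,  1.40490152e-03,  1.28202457e+00]), 'contact_force': array([0.70193066, 0.38908708, 0.30199776]), 'wrist_torque': array([ 0.03068503, -0.03110324, -0.00566222]), 'opening': 0.9939613880813319}
{'intrinsics': array([[367.55102268,   0.        , 314.69386004],
       [  0.        , 367.55102268, 199.890637  ],
       [  0.        ,   0.        ,   1.        ]]), 'xyz': array([849.06425534, 540.71547696, 668.9732121 ]), 'orientation': array([-2.37332935, -0.00436676,  2.63949455])}
{'intrinsics': array([[402.17001683,   0.        , 320.37803249],
       [  0.        , 402.17001683, 199.82933864],
       [  0.        ,   0.        ,   1.        ]]), 'xyz': array([ 356.04683597,   66.03015417, 1109.60008218]), 'orientation': array([-2.96611827e+00,  6.71581573e-04, -1.56470412e+00])}
```

View pics/scene0.png

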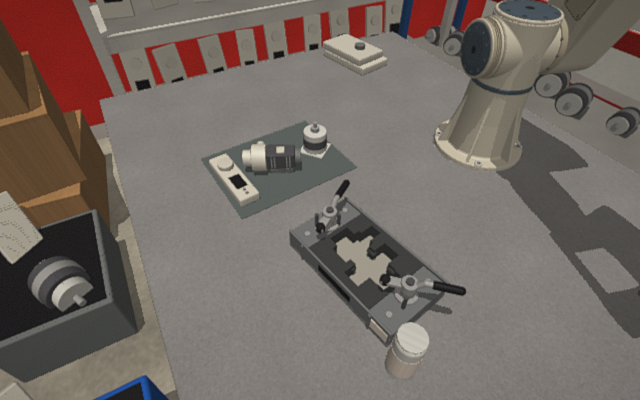

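View pics/top0.png

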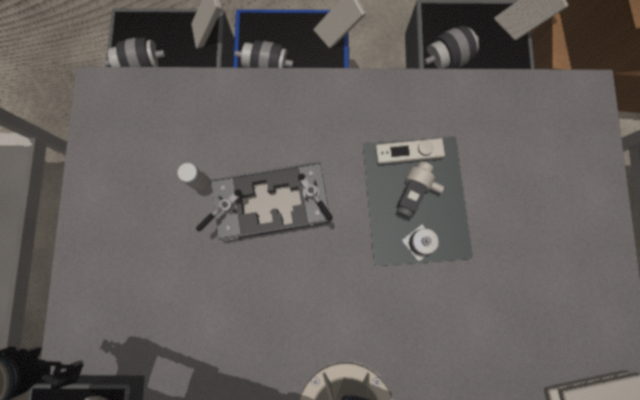

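```bash
cat > h.py <<'E'
import numpy as np, cv2
from scipy.spatial.transform import Rotation as R
def cam(p): return np.array(p["intrinsics"]),np.array(p["xyz"]),R.from_euler('xyz',p["orientation"]).as_matrix()
def proj(c,X):
    K,t,r=c; q=(np.atleast_2d(X)-t)@r@K.T; return q[:,:2]/q[:,2:]
def back(c,uv,z):
    K,t,r=c; d=np.c_[np.atleast_2d(uv),np.ones(len(np.atleast_2d(uv)))]@np.linalg.inv(K).T@r.T
    return t+d*((z-t[2])/d[:,2])[:,None]
E
python3 - <<'E'
from rig import viewer
from h import *
import pickle
D={}
for n in("top","scene"):
    im=viewer.grab_frame(n); c=cam(viewer.camera_params(n)); D[n]=dict(im=im,c=c,m={})
    o=im.copy()
    for l in("pump_grip","tray","motor_lever_body","spigot_lever_body","motor_lever_grip","spigot_lever_grip","can","fascia","motor"):
        r=viewer.cut_out(l,n)
        for k in r[:3]: print(n,l,round(k["p"],2),k["extent"],k["mask"].sum(), back(c,np.argwhere(k["mask"])[:,::-1].mean(0),98 if 'lever' in l else 40).round()[0][:2])
        D[n]["m"][l]=r
    for f,b in (("a",(180,120,320,160)),) if n=="top" else (("a",(190,110,300,280)),):
        x,y,w,h=b; cv2.imwrite(f"pics/z_{n}.png",cv2.resize(im[y:y+h,x:x+w,::-1],None,fx=2.1 if n=="scene" else 2.5,fy=2.1 if n=="scene" else 2.5,interpolation=cv2.INTER_CUBIC))
pickle.dump(D,open("D0.pkl","wb"))
E
```

```text
top pump_grip 0.57 [397.9, 160.9, 45.7, 55.0] 1304 [ 579. -193.]
top tray 0.73 [195.4, 166.1, 140.7, 73.5] 7097 [541. 208.]
top motor_lever_body 0.69 [197.4, 190.1, 45.1, 40.6] 423 [512. 322.]
top spigot_lever_body 0.65 [299.7, 172.6, 36.6, 46.6] 341 [547.  83.]
top motor_lever_grip 0.85 [195.2, 189.5, 47.9, 42.0] 378 [514. 320.]
top motor_lever_grip 0.63 [396.6, 160.7, 48.7, 57.7] 1309 [ 567. -179.]
top spigot_lever_grip 0.66 [299.3, 171.7, 32.5, 48.8] 398 [548.  84.]
top fascia 0.94 [375.3, 135.4, 69.7, 30.7] 1386 [ 685. -178.]
top motor 0.94 [402.1, 223.7, 37.8, 36.3] 825 [ 435. -200.]
top motor 0.48 [196.9, 158.6, 136.0, 81.8] 7228 [540. 208.]
scene pump_grip 0.74 [244.2, 143.2, 54.8, 27.6] 1353 [ 579. -187.]
scene tray 0.59 [290.3, 177.1, 177.0, 165.4] 12314 [549. 225.]
scene motor_lever_body 0.66 [381.1, 271.6, 81.6, 25.5] 886 [520. 328.]
scene spigot_lever_body 0.75 [316.0, 178.8, 31.4, 55.6] 488 [563.  97.]
scene motor_lever_grip 0.59 [378.4, 273.8, 86.9, 21.2] 851 [521. 327.]
scene spigot_lever_grip 0.57 [315.9, 181.1, 33.0, 51.2] 476 [564.  97.]
scene spigot_lever_grip 0.57 [293.8, 181.1, 169.5, 166.0] 12048 [577. 255.]
scene can 0.74 [385.0, 321.3, 43.1, 60.2] 1813 [590. 397.]
scene fascia 0.74 [206.6, 152.0, 53.7, 51.3] 1307 [ 698. -152.]
scene fascia 0.4 [289.7, 178.0, 174.7, 170.3] 11995 [550. 227.]
scene motor 0.93 [299.3, 119.0, 27.3, 37.0] 768 [ 442. -197.]
```

View pics/z_top.png

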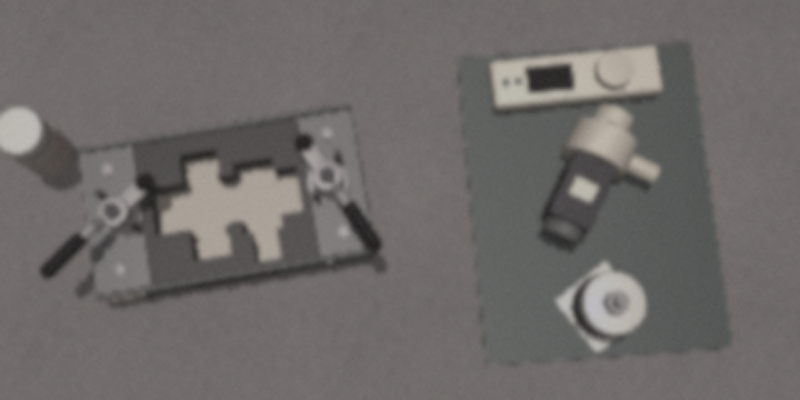

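View pics/z_scene.png

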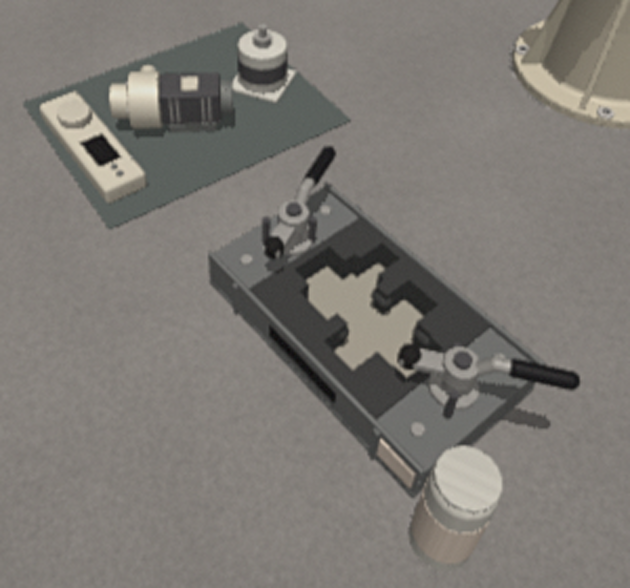

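```bash
cat > fit.py <<'E'
from h import *
import pickle
from scipy.optimize import minimize
def box(x0,x1,y0,y1,z0,z1): return np.array([[x,y,z] for x in(x0,x1) for y in(y0,y1) for z in(z0,z1)],float)
def cyl(a,b,r,n=24):
    a,b=np.array(a,float),np.array(b,float); d=(b-a)/np.linalg.norm(b-a); u=np.cross(d,[0.3,0.5,0.8]); u/=np.linalg.norm(u); v=np.cross(d,u)
    t=np.linspace(0,2*np.pi,n,endpoint=False)[:,None]; c=r*(np.cos(t)*u+np.sin(t)*v); return np.r_[a+c,b+c]
PUMP=[box(-38,38,-24,24,-36,24),cyl([38,0,0],[54,0,0],22),cyl([-76,0,0],[-38,0,0],36),cyl([-100,0,0],[-76,0,0],22),cyl([-58,0,-6],[-58,68,-6],11)]
TRAY=[box(-150,150,-83,83,0,52)]
S=8
def sil(parts,pose,c,z):
    x,y,a=pose; r=R.from_euler('z',a).as_matrix(); m=np.zeros((400,640),np.float32)
    big=None
    hs=[cv2.convexHull(proj(c,p@r.T+[x,y,z]).astype(np.float32))[:,0] for p in parts]
    al=np.vstack(hs); x0,y0=np.floor(al.min(0)-2).astype(int); x1,y1=np.ceil(al.max(0)+3).astype(int)
    b=np.zeros(((y1-y0)*S,(x1-x0)*S),np.uint8)
    for q in hs: cv2.fillConvexPoly(b,np.round(((q+.5-[x0,y0])*S-.5)*16).astype(np.int32),255,shift=4)
    sm=cv2.resize(b,(x1-x0,y1-y0),interpolation=cv2.INTER_AREA)/255.
    m[y0:y1,x0:x1]=sm; return m
def fit(parts,D,masks,z,p0):
    def cost(p,cs):
        s=0
        for n in cs:
            q=sil(parts,p,D[n]["c"],z); k=masks[n]; s+=1-np.minimum(q,k).sum()/np.maximum(q,k).sum()
        return s
    out={}
    for cs in(("top",),("scene",),("top","scene")):
        r=minimize(cost,p0,args=(cs,),method="Nelder-Mead",options=dict(initial_simplex=np.array(p0)+np.array([[0,0,0],[12,0,0],[0,12,0],[0,0,.15]]),xatol=.05,fatol=1e-5,maxiter=400))
        print(cs,r.x.round(3),round(r.fun,4)); out[cs]=r.x
    return out[cs]
E
python3 - <<'E'
from fit import *
D=pickle.load(open("D0.pkl","rb"))
print("pump"); p=fit(PUMP,D,{n:D[n]["m"]["pump_grip"][0]["mask"].astype(float) for n in D},39,[565,-183,2.7])
print("tray"); t=fit(TRAY,D,{n:D[n]["m"]["tray"][0]["mask"].astype(float) for n in D},0,[545,210,1.66])
for n,b,f in(("top",(180,120,320,160),2.5),("scene",(190,110,300,280),2.1)):
    x,y,w,h=b; im=np.ascontiguousarray(cv2.resize(D[n]["im"][y:y+h,x:x+w,::-1],None,fx=f,fy=f,interpolation=cv2.INTER_CUBIC))
    for parts,po,z,col in((PUMP,p,39,(0,255,0)),(TRAY,t,0,(0,255,255))):
        for P in parts:
            r=R.from_euler('z',po[2]).as_matrix()
            q=proj(D[n]["c"],P@r.T+[po[0],po[1],z]); hh=cv2.convexHull(q.astype(np.float32))[:,0]
            cv2.polylines(im,[np.round((hh+.5-[x,y])*f).astype(int)],True,col,1)
    r=R.from_euler('z',t[2]).as_matrix()
    q=box(-150,150,-83,83,52,52)[::2][[0,1,3,2]]@r.T+[t[0],t[1],0]; cv2.polylines(im,[np.round((proj(D[n]["c"],q)+.5-[x,y])*f).astype(int)],True,(255,0,255),1)
    q=np.array([[112,0,98],[-112,0,98],[112,0,46],[-112,0,46],[0,0,46],[0,0,14]])@r.T+[t[0],t[1],0]
    for k in proj(D[n]["c"],q): cv2.circle(im,tuple(np.round((k+.5-[x,y])*f).astype(int)),3,(0,0,255),1)
    cv2.imwrite(f"pics/ov_{n}.png",im)
E
```

```text
pump
('top',) [ 556.296 -177.878    2.691] 0.0573
('scene',) [ 556.646 -180.045    2.709] 0.1023
('top', 'scene') [ 556.639 -178.243    2.689] 0.1631
tray
('top',) [544.55  202.316   1.746] 0.0534
('scene',) [545.276 202.757   1.747] 0.056
('top', 'scene') [544.999 202.642   1.747] 0.1101
```

View pics/ov_top.png

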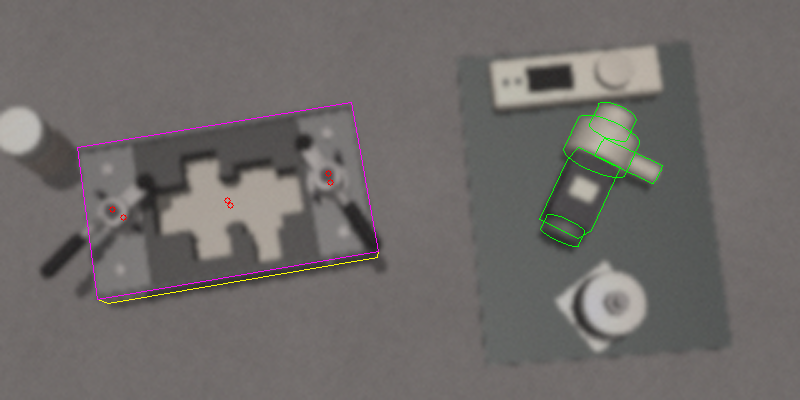

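View pics/ov_scene.png

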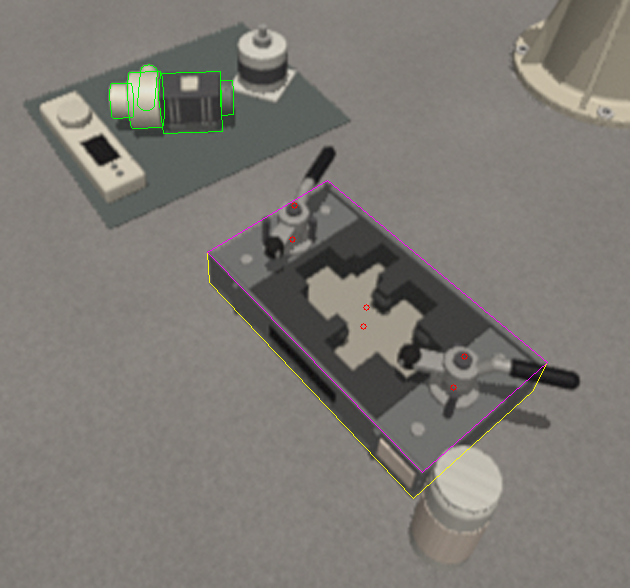

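```bash
cat > nest.py <<'E'
from fit import *
D=pickle.load(open("D0.pkl","rb"))
RE=[(-40.5,40.5,-26.5,26.5),(38,56.5,-24.5,24.5),(-78.5,-35.5,-38.5,38.5),(-102.5,-70,-24.5,24.5),(-71.5,-44.5,0,70.5),(-20,20,-58,58)]
t=np.array([545,202.6,1.747])
def vis(c,p):
    nx,ny,a=p; r=R.from_euler('z',a).as_matrix()
    ms=[]
    for z in(12,46):
        b=np.zeros((400*6,640*6),np.uint8)
        for x0,x1,y0,y1 in RE:
            q=np.array([[x0,y0,z],[x1,y0,z],[x1,y1,z],[x0,y1,z]],float)@r.T+[nx,ny,0]
            cv2.fillConvexPoly(b,np.round(((proj(c,q)+.5)*6-.5)*16).astype(np.int32),255,shift=4)
        ms.append(b)
    return cv2.resize(ms[0]&ms[1],(640,400),interpolation=cv2.INTER_AREA)/255.
def beige(im,c):
    r=R.from_euler('z',t[2]).as_matrix()
    q=np.array([[-90,-83,46],[90,-83,46],[90,83,46],[-90,83,46]],float)@r.T+[t[0],t[1],0]
    k=np.zeros((400,640),np.uint8); cv2.fillConvexPoly(k,proj(c,q).round().astype(np.int32),1)
    f=im.astype(float); lum=f.mean(2); 
    return k, lum*k, (f[:,:,0]-f[:,:,2])
if __name__=="__main__":
  best={}
  for n in("top","scene"):
    c=D[n]["c"]; k,lum,rb=beige(D[n]["im"],c)
    dark=np.percentile(lum[k>0],20); sel=(k>0)&(rb>14)
    lt=np.percentile(lum[sel],70) if sel.any() else 180
    print(n,dark,lt)
    soft=np.clip((lum-dark)/(lt-dark),0,1)*(k>0)*cv2.dilate(((rb>8)&(lum>90)).astype(np.uint8),np.ones((3,3)))
    cv2.imwrite(f"pics/beige_{n}.png",cv2.resize((soft*255).astype(np.uint8)[110:390,180:480],None,fx=2,fy=2))
    def cost(p):
        q=vis(c,p)*k; return 1-np.minimum(q,soft).sum()/np.maximum(q,soft).sum()
    p0=np.array([t[0]+22*np.cos(t[2]),t[1]+22*np.sin(t[2]),t[2]])
    r=minimize(cost,p0,method="Nelder-Mead",options=dict(initial_simplex=p0+np.array([[0,0,0],[8,0,0],[0,8,0],[0,0,.05]]),xatol=.05,fatol=1e-5))
    rel=R.from_euler('z',-t[2]).as_matrix()[:2,:2]@(r.x[:2]-t[:2])
    print(r.x.round(3),r.fun,"tray rel",rel.round(1))
    best[n]=r.x
  for n,b,f in(("top",(180,120,320,160),2.5),("scene",(280,170,200,180),3.3)):
    x,y,w,h=b; im=np.ascontiguousarray(cv2.resize(D[n]["im"][y:y+h,x:x+w,::-1],None,fx=f,fy=f,interpolation=cv2.INTER_CUBIC))
    v=cv2.resize((vis(D[n]["c"],best[n])[y:y+h,x:x+w]*255).astype(np.uint8),None,fx=f,fy=f,interpolation=cv2.INTER_CUBIC)
    cs,_=cv2.findContours((v>127).astype(np.uint8),cv2.RETR_EXTERNAL,cv2.CHAIN_APPROX_NONE); cv2.drawContours(im,cs,-1,(0,0,255),1)
    cv2.imwrite(f"pics/nest_{n}.png",im)
E
python3 nest.py
```

```text
top 78.0 161.0
[537.285 223.478   1.741] 0.142228159365675 tray rel [21.9  3.9]
scene 61.0 151.66666666666666
[541.668 225.346   1.75 ] 0.2101461205072258 tray rel [23.  -0.7]
```

```bash
python3 -c "
import cv2,numpy as np
a=cv2.imread('pics/nest_top.png')[:,0:420];b=cv2.imread('pics/nest_scene.png')[:,:,:]
b=cv2.resize(b,None,fx=.58,fy=.58);h=400
o=np.zeros((400,800,3),np.uint8);o[:,:420]=a;o[:b.shape[0],420:420+min(380,b.shape[1])]=b[:400,:380];cv2.imwrite('pics/nest_c.png',o)"
```

```text
(no output)
```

View pics/nest_c.png

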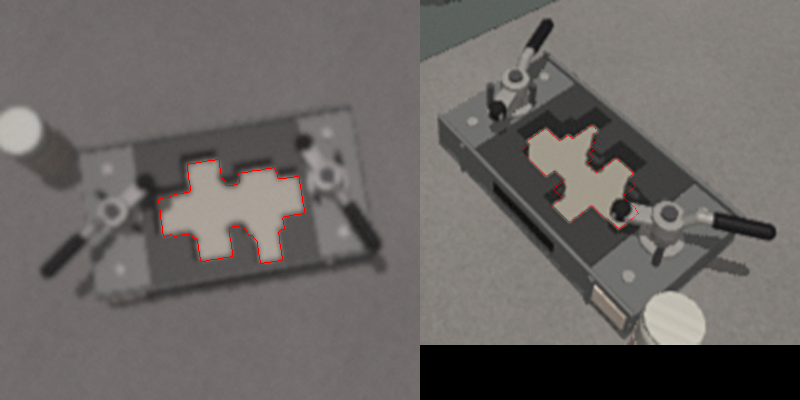

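```bash
cat > lev.py <<'E'
from fit import *
T=np.array([545,202.6,1.747])
def tw(p,T=T):
    return np.atleast_2d(p)@R.from_euler('z',T[2]).as_matrix().T+[T[0],T[1],0]
def lever(D,side,ths=np.arange(-.1,1.7,.01)):
    out={}
    for n in D:
        g=cv2.cvtColor(D[n]["im"],cv2.COLOR_RGB2GRAY).astype(np.float32); s=[]
        for th in ths:
            u=np.array([side*np.sin(th),np.cos(th),0]); w=np.array([u[1],-u[0],0])
            pts=np.array([[side*112,0,100]+u*r+w*o for r in np.arange(40,93,2) for o in(-4,0,4)])
            q=proj(D[n]["c"],tw(pts)).astype(np.float32)
            s.append(cv2.remap(g,q[:,0].reshape(-1,1),q[:,1].reshape(-1,1),cv2.INTER_LINEAR).mean())
        s=np.array(s); i=s.argmin(); out[n]=(round(ths[i],2),round(s[i]),round(np.median(s)))
    return out
E
python3 - <<'E'
from lev import *
D=pickle.load(open("D0.pkl","rb"))
print("motor",lever(D,1),"spigot",lever(D,-1))
c=D["top"]["c"]; g=D["top"]["im"][155:195,170:205].mean(2); ys,xs=np.where(g>185); uv=[xs.mean()+170,ys.mean()+155]
w=back(c,uv,125)[0]; print(uv,w,(w-[545,202.6,0])@R.from_euler('z',1.747).as_matrix())
m=D["scene"]["m"]["can"][0]["mask"].astype(float)
CAN=[cyl([0,0,0],[0,0,125],26)]
r=minimize(lambda p:-np.minimum(q:=sil(CAN,[*p,0],D["scene"]["c"],0),m).sum()/np.maximum(q,m).sum(),w[:2],method="Nelder-Mead",options=dict(initial_simplex=w[:2]+np.array([[0,0],[10,0],[0,10]])))
print(r.x,r.fun)
E
```

```text
motor {'top': (np.float64(0.94), 46, 106), 'scene': (np.float64(0.96), 38, 111)} spigot {'top': (np.float64(0.37), 44, 112), 'scene': (np.float64(0.4), 34, 115)}
[np.float64(188.875), np.float64(171.7)] [600.56751672 399.33694936 125.        ] [183.95011148 -89.19379264 125.        ]
[603.60928002 404.89805318] -0.9174082738001085
```

```bash
cat > goal.py <<'E'
from rig import status
from h import *
from lev import tw
import sys
def goals(gs):
    s=status.sense(); r0=R.from_euler('xyz',s["tcp_rot"]); p0=s["eef_pos"]
    print("t",round(s["clock"],2),"p",p0.round(1),"rot",s["tcp_rot"].round(3),"F",s["contact_force"].round(1),"open",round(s["opening"],3),"q",s["qpos"].round(2))
    for x,y,z,a in gs:
        d=r0.inv().apply(np.array([x,y,z])-p0)/1000; v=(r0.inv()*R.from_euler('xyz',[np.pi,0,a])).as_rotvec()
        print([[*d.round(4).tolist()],[*v.round(3).tolist()]])
def grip(side,th,z=101,r=65,fl=0):
    a=1.747+np.pi/2-side*th-np.pi/2+fl  # bar angle - pi/2
    u=np.array([side*np.sin(th),np.cos(th),0]); p=tw(np.array([side*112,0,0])+u*r)[0]
    return [p[0],p[1],z,a]
E
python3 -c "
from goal import *
g=grip(1,.95,165); print(g); goals([g,grip(1,.95,101)])"
```

```text
[np.float64(478.8750719079888), np.float64(358.2914372551029), 165, 0.7969999999999997]
t 1.1 p [178.  599.1 225.1] rot [ 3.142 -0.     1.282] F [-0.2  0.1  0.2] open 0.999 q [ 1.28  0.35  1.63 -0.    1.16 -0.  ]
[[-0.1452, 0.357, 0.0601], [0.0, -0.0, 0.485]]
[[-0.1452, 0.357, 0.1241], [0.0, -0.0, 0.485]]
```

Request:
send_rows(
  plan=[
    [[-0.015,0.037,0.006],[0,0,0.1],0.1],
    [[-0.029,0.072,0.012],[0,0,0.2],0.1],
    [[-0.044,0.108,0.018],[0,0,0.3],0.1],
    [[-0.058,0.143,0.024],[0,0,0.4],0.1],
    [[-0.073,0.179,0.03],[0,0,0.485],0.1],
  ],
  squeeze=20,
)

```text
clock: 1.52
eef_pos: [329.9, 477.1, 195.0]
tcp_rot: [-3.142, -0.0, 0.792]
contact_force: [0.5, 0.0, -0.0]
opening: 0.547
```

```bash
python3 -c "
from goal import *
goals([grip(1,.95,165),grip(1,.95,101)])"
```

```text
t 1.52 p [329.9 477.1 195. ] rot [-3.142 -0.     0.792] F [ 0.5  0.  -0. ] open 0.547 q [ 0.96  0.31  1.76 -0.    1.07  0.17]
[[0.02, 0.1895, 0.03], [-0.0, -0.0, -0.005]]
[[0.02, 0.1895, 0.094], [-0.0, -0.0, -0.005]]
```

Request:
send_rows(
  plan=[
    [[0.004,0.038,0.006],[0,0,0],0.0],
    [[0.008,0.076,0.012],[0,0,0],0.0],
    [[0.012,0.114,0.018],[0,0,0],0.0],
    [[0.016,0.152,0.024],[0,0,0],0.0],
    [[0.02,0.1895,0.03],[0,0,-0.005],0.0],
  ],
)

```text
clock: 1.93
eef_pos: [480.2, 356.9, 164.9]
tcp_rot: [-3.142, -0.001, 0.797]
contact_force: [-0.1, 0.5, -0.8]
opening: 0.502
```

```bash
python3 -c "
from goal import *
goals([grip(1,.95,101)])
from rig import viewer
for n in('scene','top'): cv2.imwrite(f'pics/a1_{n}.png',viewer.grab_frame(n)[:,:,::-1])
a=cv2.imread('pics/a1_scene.png')[150:370,280:500];b=cv2.imread('pics/a1_top.png')[140:260,180:300]
cv2.imwrite('pics/a1.png',np.hstack([cv2.resize(a,(400,400)),cv2.resize(b,(400,400))]))"
```

```text
t 1.93 p [480.2 356.9 164.9] rot [-3.142e+00 -1.000e-03  7.970e-01] F [-0.1  0.5 -0.8] open 0.502 q [ 0.64  0.37  1.75  0.    1.02 -0.16]
[[-0.0, -0.002, 0.0639], [-0.0, -0.001, 0.0]]
```

View pics/a1.png

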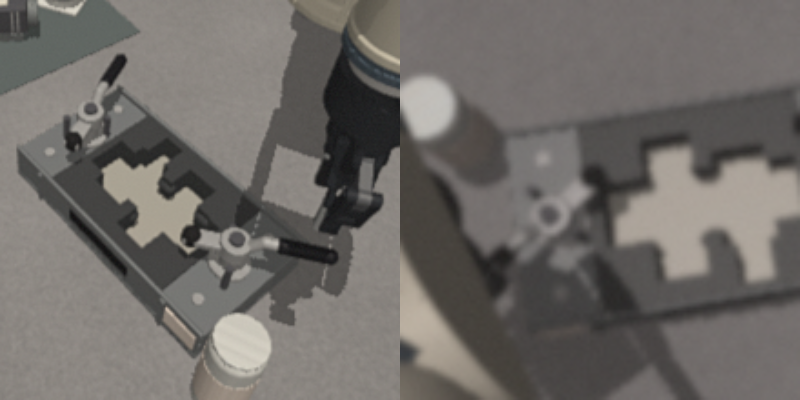

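Request:
send_rows(
  plan=[
    [[0,-0.002,0.025],[0,0,0],0.0],
    [[0,-0.002,0.05],[0,0,0],0.0],
    [[0,-0.002,0.064],[0,0,0],0.0],
    [[0,-0.002,0.064],[0,0,0],-0.7],
    [[0,-0.002,0.064],[0,0,0],-0.9],
  ],
)

```text
clock: 2.45
eef_pos: [480.3, 356.2, 99.8]
tcp_rot: [3.141, 0.002, 0.794]
contact_force: [-0.0, 0.5, -0.2]
opening: 0.222
```

Request:
send_rows(
  plan=[
    [[0,0,0],[0,0,0],-1],
    [[0,0,0],[0,0,0],-1],
    [[0,0,0],[0,0,0],-1],
    [[0,0,0],[0,0,0],-1],
    [[0,0,0],[0,0,0],-1],
  ],
)

```text
clock: 2.87
eef_pos: [480.5, 356.5, 100.5]
tcp_rot: [3.141, 0.0, 0.794]
contact_force: [-0.1, -0.2, 0.8]
opening: 0.004
```

```bash
python3 -c "
from goal import *
goals([grip(1,t,101) for t in (.85,.73,.61,.49,.37)])"
```

```text
t 2.87 p [480.5 356.5 100.5] rot [3.141 0.    0.794] F [-0.1 -0.2  0.8] open 0.004 q [ 0.64  0.45  1.79 -0.    0.89 -0.16]
[[-0.0064, -0.002, -0.0005], [0.001, 0.001, -0.103]]
[[-0.014, -0.0008, -0.0005], [0.001, 0.001, -0.223]]
[[-0.0215, 0.0014, -0.0005], [0.001, 0.001, -0.343]]
[[-0.0287, 0.0045, -0.0005], [0.001, 0.001, -0.463]]
[[-0.0355, 0.0084, -0.0005], [0.001, 0.001, -0.583]]
```

```bash
python3 -c "
from goal import *
from rig import viewer
for n in('scene','top'): cv2.imwrite(f'pics/a2_{n}.png',viewer.grab_frame(n)[:,:,::-1])
a=cv2.imread('pics/a2_scene.png')[190:350,350:510];b=cv2.imread('pics/a2_top.png')[140:260,180:300]
cv2.imwrite('pics/a2.png',np.hstack([cv2.resize(a,(400,400)),cv2.resize(b,(400,400))]))"
```

```text
(no output)
```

View pics/a2.png

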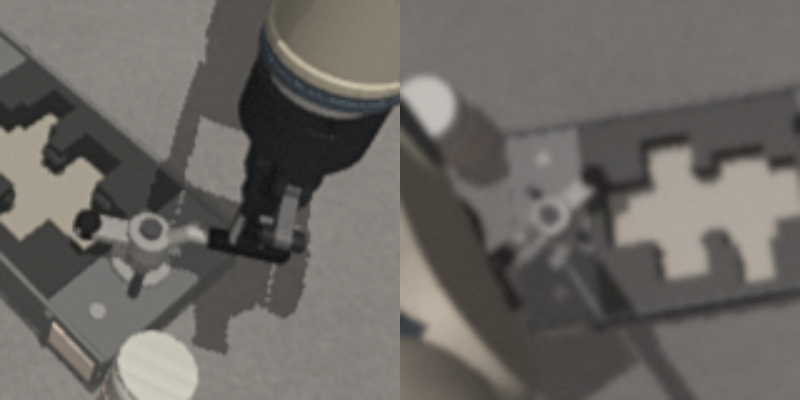

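```bash
python3 -c "
from goal import *
import pickle
D=pickle.load(open('D0.pkl','rb'))
f=2.5
c=D['scene']['c']
im=cv2.resize(cv2.imread('pics/a2_scene.png')[190:350,350:510],None,fx=5,fy=5,interpolation=cv2.INTER_CUBIC)
def dot(X,col):
    q=(proj(c,X)[0]+.5-[350,190])*5; cv2.circle(im,tuple(q.round().astype(int)),4,col,2); print(q.round())
dot([480.5,356.5,100.5],(0,0,255)); dot([480.5,356.5,78.5],(0,255,0)); 
for r in (35,65,95):
  g=grip(1,.95,98,r); dot(g[:3],(255,255,0))
cv2.imwrite('pics/a2b.png',im[:600])"
```

```text
[487. 485.]
[471. 517.]
[405. 471.]
[492. 491.]
[581. 512.]
```

View pics/a2b.png

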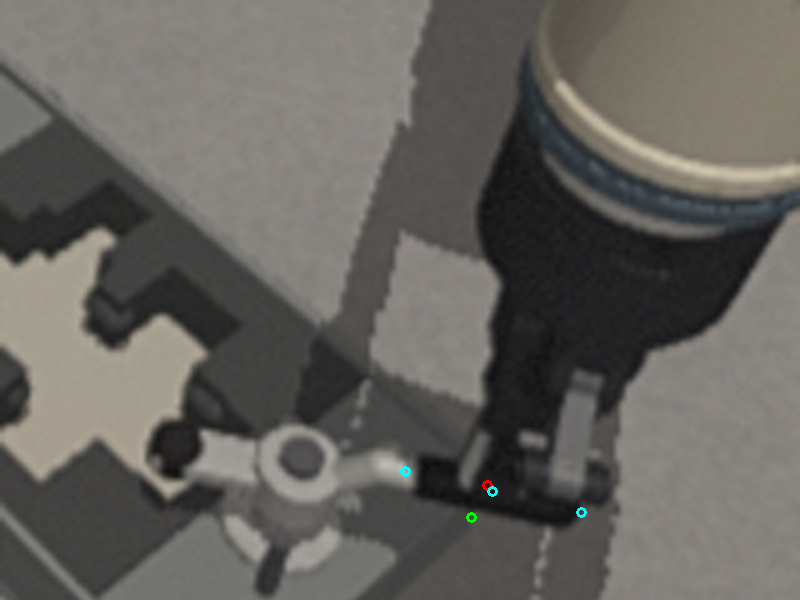

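Request:
send_rows(
  plan=[
    [[0,0,0],[0,0,0],0],
    [[0,0,0],[0,0,0],0],
    [[0,0,0],[0,0,0],0],
    [[0,0,0],[0,0,0],0],
    [[0,0,0],[0,0,0],0],
  ],
)

```text
clock: 3.38
eef_pos: [480.4, 356.4, 100.1]
tcp_rot: [3.141, 0.001, 0.794]
contact_force: [0.1, -0.3, -0.1]
opening: 0.502
```

```bash
python3 -c "
from goal import *
from rig import viewer
im=viewer.grab_frame('scene')[:,:,::-1]; cv2.imwrite('pics/a3_scene.png',im)
a=cv2.imread('pics/a2_scene.png')
cv2.imwrite('pics/a3.png',np.vstack([cv2.resize(x[250:310,420:510],None,fx=6,fy=5,interpolation=cv2.INTER_CUBIC) for x in (a,im)]))
goals([])"
```

```text
t 3.43 p [480.3 356.4 100.1] rot [3.141e+00 1.000e-03 7.940e-01] F [-0.5 -0.3  0.2] open 0.5 q [ 0.64  0.46  1.79 -0.    0.89 -0.16]
```

View pics/a3.png

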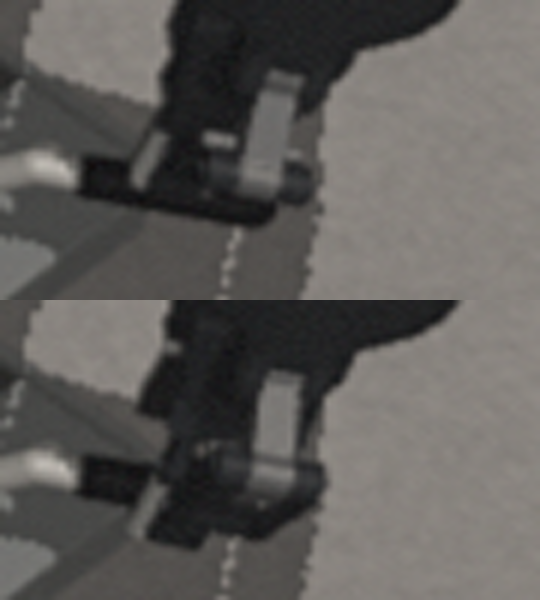

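```bash
python3 -c "
from goal import *
import pickle
D=pickle.load(open('D0.pkl','rb')); c=D['scene']['c']
a=.794; tx=np.array([np.cos(a),np.sin(a),0]); ty=np.array([np.sin(a),-np.cos(a),0])
ims=[cv2.imread('pics/a2_scene.png'),cv2.imread('pics/a3_scene.png')]
o=[]
for im,g in zip(ims,(0,21)):
    I=cv2.resize(im[250:310,420:510],None,fx=8,fy=5*1,interpolation=cv2.INTER_CUBIC); I=cv2.resize(im[250:310,420:510],None,fx=6,fy=5,interpolation=cv2.INTER_CUBIC)
    for z,col in((78.5,(0,255,0)),(91,(0,255,255)),(104,(0,0,255))):
      for s in(-11,11):
       for o_ in (g,):
        X=np.array([480.4,356.4,z])+tx*o_+ty*s
        q=(proj(c,X)[0]+.5-[420,250])*[6,5]; cv2.circle(I,tuple(q.round().astype(int)),4,col,1)
    o.append(I)
cv2.imwrite('pics/a3b.png',np.vstack(o))"
```

```text
(no output)
```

View pics/a3b.png

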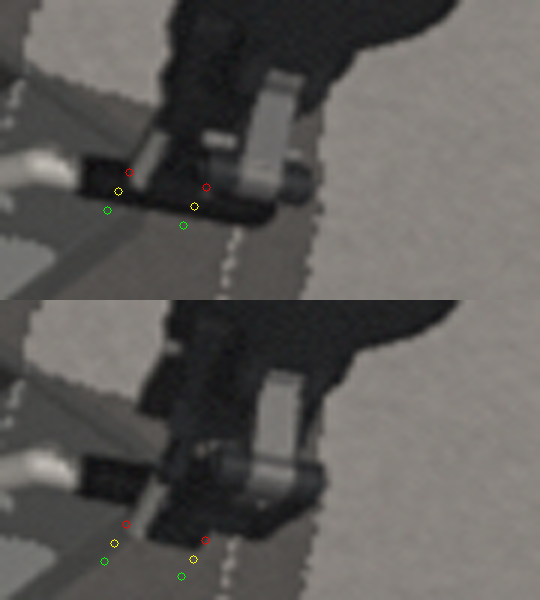

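Request:
send_rows(
  plan=[
    [[0,0,0.005],[0,0,0],0],
    [[0,0,0.01],[0,0,0],0],
    [[0,0,0.014],[0,0,0],0],
    [[0,0,0.018],[0,0,0],0],
    [[0,0,0.02],[0,0,0],0],
  ],
)

```text
clock: 3.85
eef_pos: [480.0, 356.0, 79.1]
tcp_rot: [3.141, 0.002, 0.794]
contact_force: [-0.0, 0.6, -0.6]
opening: 0.498
```

Request:
send_rows(
  plan=[
    [[0,0,0],[0,0,0],-1],
    [[0,0,0],[0,0,0],-1],
    [[0,0,0],[0,0,0],-1],
    [[0,0,0],[0,0,0],-1],
    [[0,0,0],[0,0,0],-1],
  ],
)

```text
clock: 4.27
eef_pos: [480.1, 356.2, 79.1]
tcp_rot: [3.141, 0.002, 0.794]
contact_force: [0.9, 1.9, -5.5]
opening: 0.174
```

```bash
python3 -c "
from goal import *
from rig import viewer
im=viewer.grab_frame('scene')[:,:,::-1]; cv2.imwrite('pics/a4_scene.png',im)
cv2.imwrite('pics/a4.png',cv2.resize(im[240:320,400:510],None,fx=6,fy=6,interpolation=cv2.INTER_CUBIC))
goals([])"
```

```text
t 4.32 p [480.1 356.2  79.1] rot [3.141e+00 2.000e-03 7.940e-01] F [ 2.3  0.9 -5.2] open 0.176 q [ 0.64  0.48  1.8  -0.    0.86 -0.16]
```

View pics/a4.png

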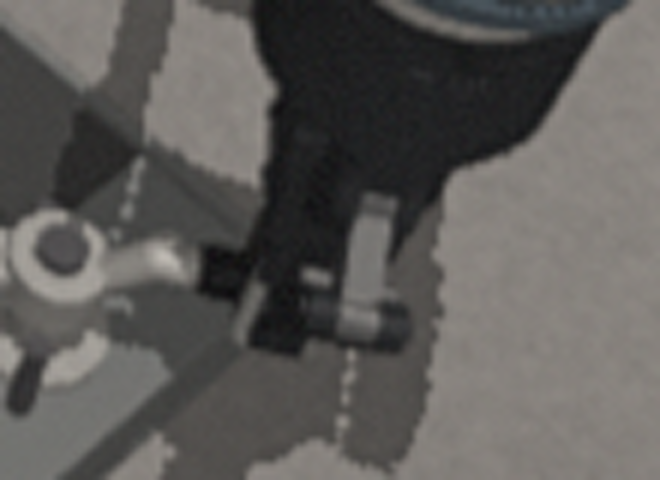

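```bash
cat >> goal.py <<'E'
def arc(side,das,dz=0):
    s=status.sense(); r0=R.from_euler('xyz',s["tcp_rot"]); p0=s["eef_pos"]; pv=tw([side*112,0,0])[0]; pv[2]=p0[2]
    v=p0-pv; th=side*(1.747+np.pi/2-np.arctan2(v[1],v[0])); th=(th+np.pi)%(2*np.pi)-np.pi
    print("t",round(s["clock"],2),"theta now",th.round(3),"r",np.linalg.norm(v[:2]).round(1),"F",s["contact_force"].round(1),"p",p0.round(1),s["tcp_rot"].round(3),"o",round(s["opening"],3))
    for d in das:
        q=R.from_euler('z',d); p=pv+q.apply(v)+[0,0,dz]
        print([r0.inv().apply((p-p0)/1000).round(4).tolist(),(r0.inv()*q*r0).as_rotvec().round(3).tolist()])
E
python3 -c "
from goal import *
arc(1,np.arange(1,6)*.1)"
```

```text
t 4.32 theta now 0.94 r 62.7 F [ 2.3  0.9 -5.2] p [480.1 356.2  79.1] [3.141e+00 2.000e-03 7.940e-01] o 0.176
[[-0.0063, 0.0004, 0.0], [-0.0, 0.0, -0.1]]
[[-0.0124, 0.0014, 0.0], [-0.0, 0.0, -0.2]]
[[-0.0185, 0.003, 0.0], [-0.001, 0.0, -0.3]]
[[-0.0243, 0.0053, 0.0], [-0.001, 0.0, -0.4]]
[[-0.03, 0.0081, 0.0001], [-0.001, 0.0, -0.5]]
```

Request:
send_rows(
  plan=[
    [[-0.0063,0.0004,0],[0,0,-0.1],-1],
    [[-0.0124,0.0014,0],[0,0,-0.2],-1],
    [[-0.0185,0.003,0],[0,0,-0.3],-1],
    [[-0.0243,0.0053,0],[0,0,-0.4],-1],
    [[-0.03,0.0081,0],[0,0,-0.5],-1],
  ],
)

```text
clock: 4.73
eef_pos: [465.5, 330.1, 79.1]
tcp_rot: [3.141, -0.001, 1.299]
contact_force: [5.6, 6.4, -12.2]
opening: 0.177
```

```bash
python3 -c "
from goal import *
arc(1,np.array([.1,.2,.3,.4,.43]))"
```

```text
t 4.73 theta now 0.456 r 62.3 F [  5.6   6.4 -12.2] p [465.5 330.1  79.1] [ 3.141e+00 -1.000e-03  1.299e+00] o 0.177
[[-0.0062, 0.0003, -0.0], [0.0, 0.0, -0.1]]
[[-0.0124, 0.0011, -0.0], [0.0, 0.0, -0.2]]
[[-0.0184, 0.0026, -0.0], [0.0, 0.0, -0.3]]
[[-0.0243, 0.0047, -0.0], [0.0, 0.0, -0.4]]
[[-0.026, 0.0055, -0.0], [0.0, 0.0, -0.43]]
```

Request:
send_rows(
  plan=[
    [[-0.0062,0.0003,0],[0,0,-0.1],-1],
    [[-0.0124,0.0011,0],[0,0,-0.2],-1],
    [[-0.0184,0.0026,0],[0,0,-0.3],-1],
    [[-0.0243,0.0047,0],[0,0,-0.4],-1],
    [[-0.0255,0.0052,0],[0,0,-0.42],-1],
  ],
)

```text
clock: 5.15
eef_pos: [464.2, 304.3, 79.1]
tcp_rot: [3.139, -0.002, 1.724]
contact_force: [2.4, 7.6, -9.6]
opening: 0.177
```

Request:
send_rows(
  plan=[
    [[0,0,0],[0,0,0],-0.2],
    [[0,0,0],[0,0,0],-0.1],
    [[0,0,0],[0,0,0],-0.1],
    [[0,0,-0.04],[0,0,0],-0.1],
    [[0,0,-0.08],[0,0,0],0],
  ],
)

```text
clock: 5.57
eef_pos: [462.2, 303.1, 158.1]
tcp_rot: [-3.139, 0.001, 1.723]
contact_force: [0.7, 0.9, 0.5]
opening: 0.497
```

```bash
python3 -c "
from goal import *
from rig import viewer
im=viewer.grab_frame('scene'); cv2.imwrite('pics/a5_scene.png',im[:,:,::-1])
import pickle
D=pickle.load(open('D0.pkl','rb'))
goals([[500,60,230,1.118],[556.5,-178.3,180,1.118]])
c=D['scene']['c']; s=status.sense(); p=s['eef_pos']; a=s['tcp_rot'][2]; tx=np.array([np.cos(a),np.sin(a),0]); ty=np.array([np.sin(a),-np.cos(a),0])
f=4; I=cv2.resize(im[160:340,320:500,::-1],None,fx=f,fy=f,interpolation=cv2.INTER_CUBIC)
for z,col in((-22,(0,255,0)),(0,(0,255,255)),(10,(0,0,255))):
  for sd in(-11,11):
    for g in(-22,22):
      q=(proj(c,p+[0,0,z]+tx*g+ty*sd)[0]+.5-[320,160])*f; cv2.circle(I,tuple(q.round().astype(int)),3,col,1)
cv2.imwrite('pics/a5.png',I[:600])
"
```

```text
t 5.62 p [466.5 305.9 167.2] rot [ 3.133 -0.004  1.723] F [2.6 2.3 6.6] open 0.501 q [ 0.58  0.31  1.84  0.    0.98 -1.15]
[[-0.2479, -0.0036, -0.0639], [0.007, -0.007, 0.605]]
[[-0.4922, 0.0157, -0.0148], [0.007, -0.007, 0.605]]
```

View pics/a5.png

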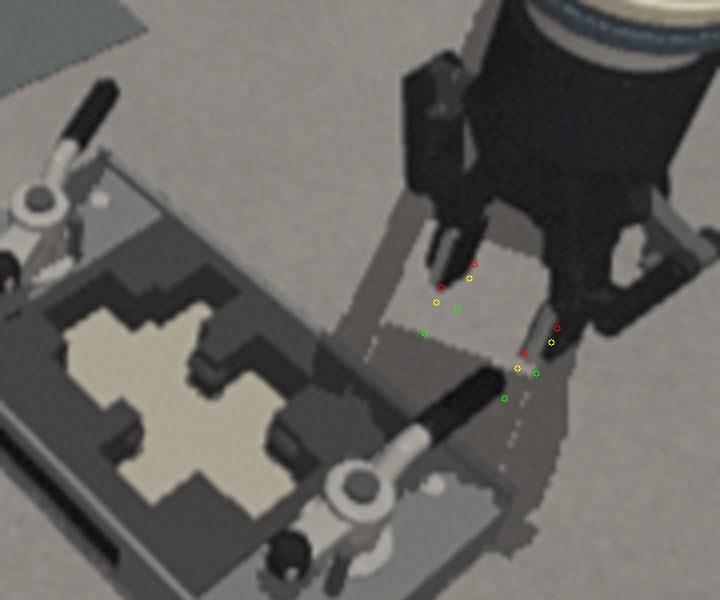

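Request:
send_rows(
  plan=[
    [[-0.035,0,-0.02],[0,0,0.12],0.6],
    [[-0.075,0,-0.035],[0,0,0.24],0.6],
    [[-0.116,0,-0.04],[0,0,0.36],0.6],
    [[-0.157,0,-0.04],[0,0,0.48],0.6],
    [[-0.198,0,-0.04],[0.007,-0.007,0.6],0.6],
  ],
)

```text
clock: 6.03
eef_pos: [496.1, 109.7, 207.6]
tcp_rot: [3.14, -0.001, 1.117]
contact_force: [0.5, 0.8, -0.9]
opening: 0.799
```

```bash
python3 -c "
from goal import *
goals([[556.5,-178.3,180,1.118],[556.5,-178.3,110,1.118]])"
```

```text
t 6.03 p [496.1 109.7 207.6] rot [ 3.140e+00 -1.000e-03  1.117e+00] F [ 0.5  0.8 -0.9] open 0.799 q [ 0.22  0.19  1.9  -0.    1.05 -0.9 ]
[[-0.2325, 0.1805, 0.0277], [0.002, -0.001, -0.001]]
[[-0.2325, 0.1803, 0.0977], [0.002, -0.001, -0.001]]
```

Request:
send_rows(
  plan=[
    [[-0.031,0.024,0.004],[0,0,0],0.6],
    [[-0.062,0.048,0.008],[0,0,0],0.6],
    [[-0.093,0.072,0.012],[0,0,0],0.6],
    [[-0.124,0.096,0.016],[0,0,0],0.6],
    [[-0.155,0.12,0.02],[0.002,-0.001,0],0.6],
  ],
)

```text
clock: 6.45
eef_pos: [536.1, -84.1, 187.9]
tcp_rot: [3.141, -0.0, 1.116]
contact_force: [1.2, -0.5, 0.1]
opening: 0.805
```

```bash
python3 -c "
from goal import *
goals([[556.5,-178.3,140,1.118]])"
```

```text
t 6.45 p [536.1 -84.1 187.9] rot [ 3.141 -0.     1.116] F [ 1.2 -0.5  0.1] open 0.805 q [-0.16  0.27  1.85 -0.    1.03 -1.27]
[[-0.0757, 0.0597, 0.048], [0.001, -0.0, -0.002]]
```

Request:
send_rows(
  plan=[
    [[-0.03,0.024,0.01],[0,0,0],0.6],
    [[-0.06,0.047,0.02],[0,0,0],0.6],
    [[-0.0757,0.0597,0.035],[0,0,-0.002],0.6],
    [[-0.0757,0.0597,0.048],[0,0,-0.002],0.6],
    [[-0.0757,0.0597,0.048],[0,0,-0.002],0.6],
  ],
)

```text
clock: 6.87
eef_pos: [555.0, -179.3, 137.6]
tcp_rot: [-3.138, 0.001, 1.115]
contact_force: [-0.2, 0.1, -0.3]
opening: 0.795
```

```bash
python3 -c "
from goal import *
from rig import viewer
goals([[556.5,-178.3,25,1.118]])
import pickle
D=pickle.load(open('D0.pkl','rb'))
from fit import *
s=status.sense(); p=s['eef_pos']; a=s['tcp_rot'][2]; tx=np.array([np.cos(a),np.sin(a),0]); ty=np.array([np.sin(a),-np.cos(a),0])
o=[]
for n,b,f in(('scene',(200,90,130,130),3),('top',(370,150,100,100),3.9)):
  im=viewer.grab_frame(n); x,y,w,h=b
  I=cv2.resize(im[y:y+h,x:x+w,::-1],None,fx=f,fy=f,interpolation=cv2.INTER_CUBIC); c=D[n]['c']
  for z,col in((-22,(0,255,0)),(5,(0,255,255))):
   for sd in(-11,11):
    for g in(-34,34):
      q=(proj(c,p+[0,0,z]+tx*g+ty*sd)[0]+.5-[x,y])*f; cv2.circle(I,tuple(q.round().astype(int)),3,col,1)
  o.append(I[:390,:390])
cv2.imwrite('pics/b1.png',np.hstack(o))
t=lambda:0
from lev import lever
D2={'scene':dict(im=viewer.grab_frame('scene'),c=D['scene']['c']),'top':dict(im=viewer.grab_frame('top'),c=D['top']['c'])}
print(lever(D2,1),lever(D2,-1))
"
```

```text
t 6.87 p [ 555.  -179.3  137.6] rot [-3.138e+00  1.000e-03  1.115e+00] F [-0.2  0.1 -0.3] open 0.795 q [-0.31  0.39  1.8  -0.    0.96 -1.43]
[[0.0016, 0.0013, 0.1126], [-0.003, 0.001, -0.003]]
{'scene': (np.float64(0.03), 34, 119), 'top': (np.float64(0.02), 43, 112)} {'scene': (np.float64(0.4), 35, 119), 'top': (np.float64(0.37), 45, 114)}
```

View pics/b1.png

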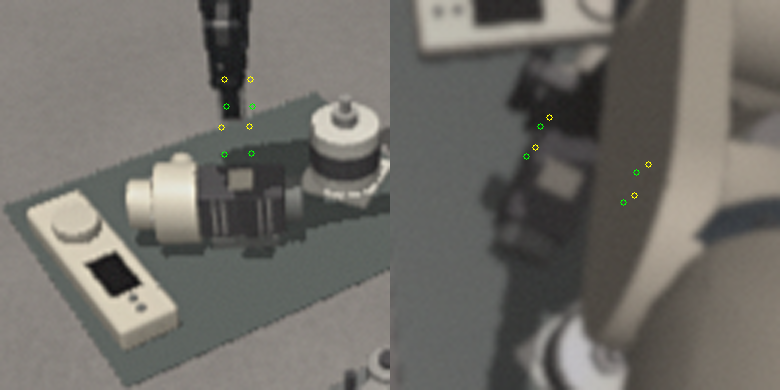

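Request:
send_rows(
  plan=[
    [[0.0016,0.0013,0.03],[-0.003,0.001,-0.003],0.6],
    [[0.0016,0.0013,0.06],[-0.003,0.001,-0.003],0.6],
    [[0.0016,0.0013,0.085],[-0.003,0.001,-0.003],0.6],
    [[0.0016,0.0013,0.1],[-0.003,0.001,-0.003],0.6],
    [[0.0016,0.0013,0.11],[-0.003,0.001,-0.003],0.6],
  ],
)

```text
clock: 7.48
eef_pos: [558.6, -175.9, 30.1]
tcp_rot: [3.138, -0.001, 1.123]
contact_force: [0.1, -0.2, -0.1]
opening: 0.802
```

Request:
send_rows(
  plan=[
    [[0,0,0.003],[0,0,0],0.6],
    [[0,0,0.005],[0,0,0],0.6],
    [[0,0,0.007],[0,0,0],0.6],
    [[0,0,0.007],[0,0,0],0.6],
    [[0,0,0.007],[0,0,0],0.6],
  ],
)

```text
clock: 7.9
eef_pos: [559.3, -176.1, 24.0]
tcp_rot: [3.137, -0.001, 1.123]
contact_force: [-0.4, 0.1, -0.5]
opening: 0.798
```

```bash
python3 -c "
from goal import *
from rig import viewer
goals([[556.5,-178.3,20,1.118]])
import pickle
o=[]
for n,b,f in(('scene',(200,90,130,130),3),('top',(370,150,100,100),3.9)):
  im=viewer.grab_frame(n); x,y,w,h=b
  o.append(cv2.resize(im[y:y+h,x:x+w,::-1],None,fx=f,fy=f,interpolation=cv2.INTER_CUBIC))
cv2.imwrite('pics/b2.png',np.hstack(o))
"
```

```text
t 7.9 p [ 559.3 -176.1   24. ] rot [ 3.137e+00 -1.000e-03  1.123e+00] F [-0.4  0.1 -0.5] open 0.798 q [-0.31  0.55  1.86  0.    0.73 -1.43]
[[-0.0032, -0.0016, 0.004], [0.005, -0.001, 0.005]]
```

View pics/b2.png

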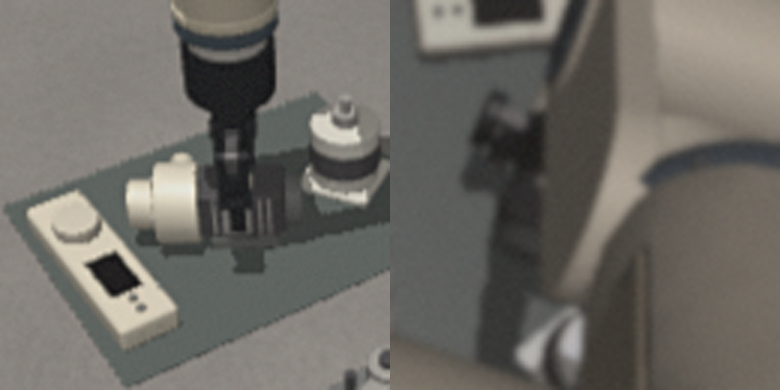

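Request:
send_rows(
  plan=[
    [[-0.003,-0.001,0.004],[0.004,0,0.005],0.6],
    [[-0.003,-0.001,0.004],[0.004,0,0.005],0.1],
    [[-0.003,-0.001,0.004],[0.004,0,0.005],0],
    [[-0.003,-0.001,0.004],[0.004,0,0.005],-0.5],
    [[-0.003,-0.001,0.004],[0.004,0,0.005],-1],
  ],
  squeeze=70,
)

```text
clock: 8.42
eef_pos: [556.8, -178.4, 19.9]
tcp_rot: [3.141, -0.001, 1.118]
contact_force: [-0.2, -0.2, 2.6]
opening: 0.551
```

Request:
send_rows(
  plan=[
    [[0,0,0],[0,0,0],-1],
    [[0,0,0],[0,0,0],-1],
    [[0,0,0],[0,0,0],-1],
    [[0,0,-0.003],[0,0,0],-1],
    [[0,0,-0.006],[0,0,0],-1],
  ],
)

```text
clock: 8.83
eef_pos: [556.0, -178.1, 25.3]
tcp_rot: [-3.14, -0.001, 1.118]
contact_force: [-0.2, -0.6, -6.6]
opening: 0.55
```

Request:
send_rows(
  plan=[
    [[0,0,-0.015],[0,0,0],-1],
    [[0,0,-0.04],[0,0,0],-1],
    [[0,0,-0.07],[0,0,0],-1],
    [[0,0,-0.1],[0,0,0],-1],
    [[0,0,-0.12],[0,0,0],-1],
  ],
)

```text
clock: 9.25
eef_pos: [556.3, -178.4, 147.7]
tcp_rot: [-3.141, -0.001, 1.118]
contact_force: [1.6, -0.5, -4.9]
opening: 0.554
```

```bash
python3 -c "
from goal import *
from rig import viewer
goals([])
im=viewer.grab_frame('scene'); cv2.imwrite('pics/b3.png',cv2.resize(im[40:220,180:360,::-1],None,fx=3,fy=3,interpolation=cv2.INTER_CUBIC))
"
```

```text
t 9.25 p [ 556.3 -178.4  147.7] rot [-3.141e+00 -1.000e-03  1.118e+00] F [ 1.6 -0.5 -4.9] open 0.554 q [-0.31  0.38  1.79  0.    0.97 -1.43]
```

View pics/b3.png

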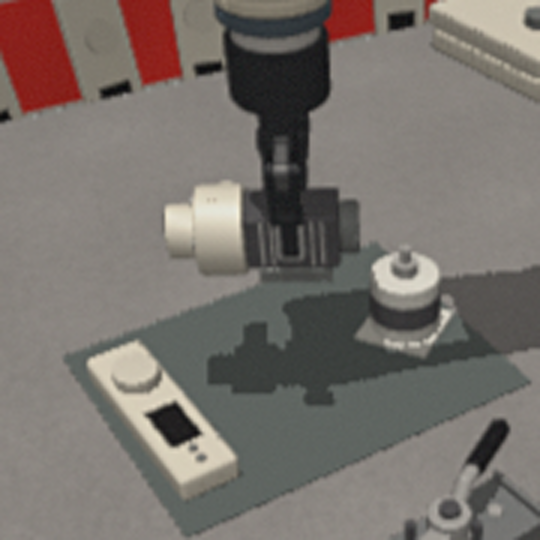

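```bash
python3 -c "
from goal import *
g=[[556.3+(541.1-556.3)*k/12,-178.4+(224.3+178.4)*k/12,155,1.118+(.176-1.118)*min(1,k/11)] for k in range(1,13)]
goals(g)"
```

```text
t 9.3 p [ 558.3 -179.   151. ] rot [ 3.137e+00 -2.000e-03  1.118e+00] F [ 1.3 -0.8 -1.9] open 0.551 q [-0.31  0.37  1.79  0.    0.98 -1.43]
[[0.0293, -0.0179, -0.004], [0.005, -0.002, 0.086]]
[[0.0589, -0.0337, -0.004], [0.005, -0.002, 0.172]]
[[0.0886, -0.0495, -0.004], [0.005, -0.002, 0.257]]
[[0.1182, -0.0653, -0.0041], [0.004, -0.003, 0.343]]
[[0.1478, -0.0811, -0.0041], [0.004, -0.003, 0.428]]
[[0.1774, -0.0969, -0.0041], [0.004, -0.003, 0.514]]
[[0.2071, -0.1127, -0.0041], [0.004, -0.003, 0.6]]
[[0.2367, -0.1286, -0.0042], [0.004, -0.003, 0.685]]
[[0.2663, -0.1444, -0.0042], [0.004, -0.004, 0.771]]
[[0.2959, -0.1602, -0.0042], [0.004, -0.004, 0.857]]
[[0.3256, -0.176, -0.0042], [0.004, -0.004, 0.942]]
[[0.3552, -0.1918, -0.0042], [0.004, -0.004, 0.942]]
```

Request:
send_rows(
  plan=[
    [[0.029,-0.018,-0.004],[0.005,-0.002,0.086],-1],
    [[0.059,-0.034,-0.004],[0.005,-0.002,0.172],-1],
    [[0.089,-0.05,-0.004],[0.005,-0.002,0.257],-1],
    [[0.118,-0.065,-0.004],[0.004,-0.003,0.343],-1],
    [[0.148,-0.081,-0.004],[0.004,-0.003,0.428],-1],
  ],
)

```text
clock: 9.72
eef_pos: [549.0, -9.1, 153.7]
tcp_rot: [-3.141, 0.001, 0.685]
contact_force: [1.2, -0.8, -6.1]
opening: 0.556
```

```bash
python3 -c "
from goal import *
s=status.sense();p=s['eef_pos'];a=s['tcp_rot'][2]
goals([[p[0]+(541.1-p[0])*k/7,p[1]+(224.3-p[1])*k/7,155,a+(.176-a)*min(1,k/6)] for k in range(1,8)])"
```

```text
t 9.72 p [549.   -9.1 153.7] rot [-3.141e+00  1.000e-03  6.850e-01] F [ 1.2 -0.8 -6.1] open 0.556 q [-0.02  0.32  1.86 -0.    0.96 -0.7 ]
[[0.0202, -0.0265, -0.0013], [-0.001, 0.001, 0.085]]
[[0.0405, -0.0531, -0.0013], [-0.001, 0.001, 0.17]]
[[0.0607, -0.0796, -0.0013], [-0.0, 0.001, 0.255]]
[[0.0809, -0.1061, -0.0013], [-0.0, 0.001, 0.34]]
[[0.1012, -0.1327, -0.0013], [-0.0, 0.001, 0.425]]
[[0.1214, -0.1592, -0.0013], [-0.0, 0.001, 0.509]]
[[0.1416, -0.1857, -0.0013], [-0.0, 0.001, 0.509]]
```

Request:
send_rows(
  plan=[
    [[0.024,-0.0315,-0.001],[0,0.001,0.1],-1],
    [[0.048,-0.063,-0.001],[0,0.001,0.2],-1],
    [[0.072,-0.0945,-0.001],[0,0.001,0.3],-1],
    [[0.096,-0.126,-0.001],[0,0.001,0.4],-1],
    [[0.12,-0.157,-0.001],[0,0.001,0.5],-1],
  ],
)

```text
clock: 10.13
eef_pos: [541.3, 190.1, 153.5]
tcp_rot: [-3.142, 0.002, 0.181]
contact_force: [0.2, -0.2, -5.4]
opening: 0.549
```

```bash
python3 -c "
from goal import *
goals([[541.1,224.3,150,.176]])"
```

```text
t 10.13 p [541.3 190.1 153.5] rot [-3.142e+00  2.000e-03  1.810e-01] F [ 0.2 -0.2 -5.4] open 0.549 q [0.33 0.35 1.81 0.   0.98 0.15]
[[0.006, -0.0337, 0.0034], [-0.0, 0.002, 0.005]]
```

Request:
send_rows(
  plan=[
    [[0.003,-0.017,0.003],[0,0.002,0.005],-1],
    [[0.006,-0.0337,0.0034],[0,0.002,0.005],-1],
    [[0.006,-0.0337,0.0034],[0,0.002,0.005],-1],
    [[0.006,-0.0337,0.0034],[0,0.002,0.005],-1],
    [[0.006,-0.0337,0.0034],[0,0.002,0.005],-1],
  ],
)

```text
clock: 10.55
eef_pos: [540.5, 223.7, 149.1]
tcp_rot: [3.141, 0.002, 0.176]
contact_force: [0.6, -0.1, -6.2]
opening: 0.552
```

```bash
cat > look.py <<'E'
from goal import *
from rig import viewer
from fit import *
import sys
tag=sys.argv[1]; dz=19.1
goals([[541.1,224.3,150,.176]])
s=status.sense(); p=s['eef_pos']
D={}; o=[]
for n in('scene','top'):
  im=viewer.grab_frame(n); D[n]=dict(im=im,c=cam(viewer.camera_params(n)))
  rs=viewer.cut_out('pump_grip',n)
  for k in rs[:2]: print(n,round(k['p'],2),k['extent'],int(k['mask'].sum()))
  D[n]['r']=rs
pickle.dump(D,open(f'D_{tag}.pkl','wb'))
for n,b,f in(('scene',(300,130,180,180),3.3),('top',(200,140,120,120),3.3)):
  x,y,w,h=b; I=cv2.resize(D[n]['im'][y:y+h,x:x+w,::-1],None,fx=f,fy=f,interpolation=cv2.INTER_CUBIC)
  r=R.from_euler('z',s['tcp_rot'][2]+np.pi/2).as_matrix()
  for P in PUMP:
    q=proj(D[n]['c'],P@r.T+[p[0],p[1],p[2]+dz]); hh=cv2.convexHull(q.astype(np.float32))[:,0]
    cv2.polylines(I,[np.round((hh+.5-[x,y])*f).astype(int)],True,(0,255,0),1)
  cv2.imwrite(f'pics/{tag}_{n}.png',I)
E
python3 look.py c1
```

```text
t 10.55 p [540.5 223.7 149.1] rot [3.141e+00 2.000e-03 1.760e-01] F [ 0.6 -0.1 -6.2] open 0.552 q [ 0.39  0.38  1.79 -0.    0.98  0.21]
[[0.0007, -0.0005, -0.0009], [0.001, 0.002, -0.0]]
scene 0.74 [207.7, 153.1, 48.2, 51.6] 1264
scene 0.73 [334.3, 184.7, 76.9, 68.1] 2146
top 0.62 [231.2, 170.8, 67.3, 30.3] 447
```

View pics/c1_scene.png

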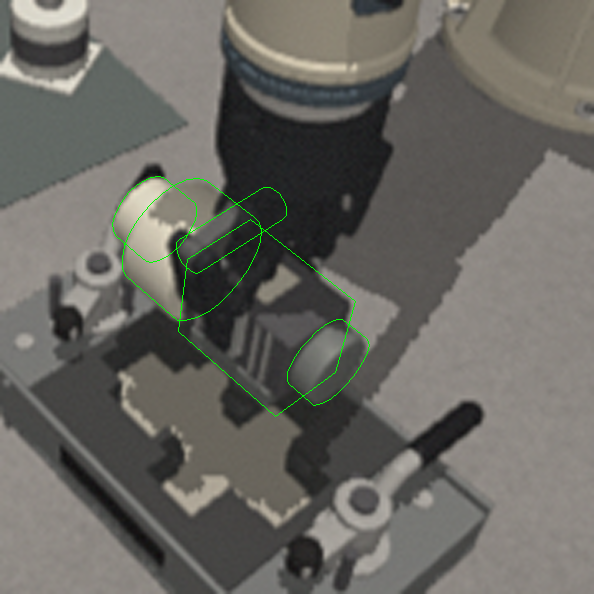

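View pics/c1_top.png

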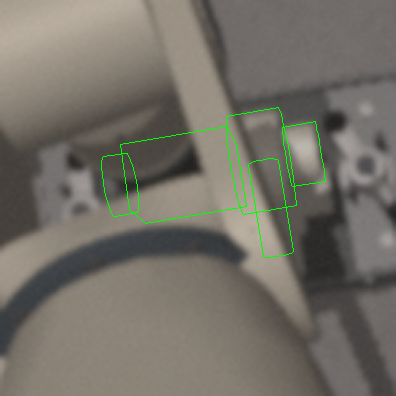

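Request:
send_rows(
  plan=[
    [[0.0007,-0.0005,0.02],[0,0.002,0],-1],
    [[0.0007,-0.0005,0.04],[0,0.002,0],-1],
    [[0.0007,-0.0005,0.06],[0,0.002,0],-1],
    [[0.0007,-0.0005,0.075],[0,0.002,0],-1],
    [[0.0007,-0.0005,0.08],[0,0.002,0],-1],
  ],
)

```text
clock: 11.17
eef_pos: [540.5, 222.7, 67.7]
tcp_rot: [3.141, 0.002, 0.173]
contact_force: [-1.5, -1.1, -6.3]
opening: 0.556
```

```bash
python3 look.py c2;python3 -c "
from goal import *
goals([[541.1,224.3,55,.176],[541.1,224.3,28.9,.176]])"
```

```text
t 11.17 p [540.5 222.7  67.7] rot [3.141e+00 2.000e-03 1.730e-01] F [-1.5 -1.1 -6.3] open 0.556 q [ 0.39  0.48  1.84 -0.    0.82  0.22]
[[0.0008, -0.0014, -0.0823], [0.001, 0.002, -0.003]]
scene 0.66 [330.6, 213.2, 70.1, 61.6] 1653
top 0.58 [279.0, 179.3, 21.4, 28.8] 361
top 0.36 [178.7, 164.1, 11.5, 19.2] 185
t 11.37 p [542.5 223.9  70.8] rot [-3.141e+00 -3.000e-03  1.740e-01] F [ 0.4  0.6 -5.8] open 0.554 q [ 0.39  0.48  1.84 -0.    0.82  0.22]
[[-0.0014, -0.0006, 0.0158], [-0.0, -0.003, -0.002]]
[[-0.0014, -0.0006, 0.0419], [-0.0, -0.003, -0.002]]
```

View pics/c2_scene.png

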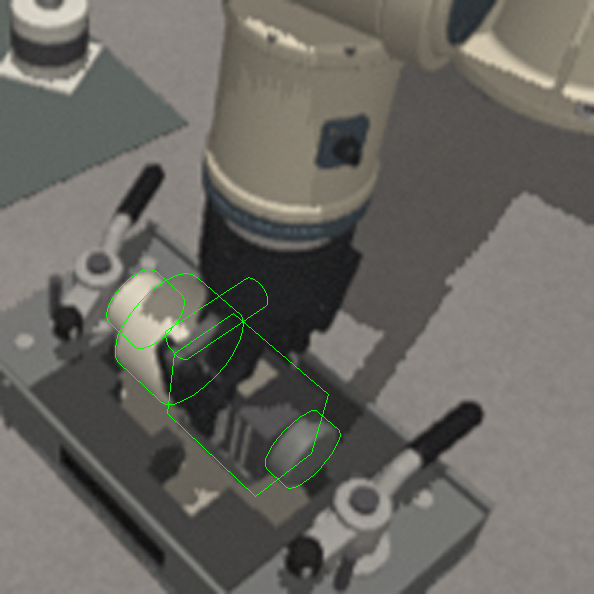

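Request:
send_rows(
  plan=[
    [[-0.0014,-0.0006,0.003],[0,-0.003,-0.002],-1],
    [[-0.0014,-0.0006,0.006],[0,-0.003,-0.002],-1],
    [[-0.0014,-0.0006,0.01],[0,-0.003,-0.002],-1],
    [[-0.0014,-0.0006,0.013],[0,-0.003,-0.002],-1],
    [[-0.0014,-0.0006,0.016],[0,-0.003,-0.002],-1],
  ],
)

```text
clock: 11.78
eef_pos: [541.0, 224.3, 54.6]
tcp_rot: [-3.141, 0.0, 0.176]
contact_force: [-0.5, -0.3, -5.7]
opening: 0.549
```

```bash
python3 -c "
from goal import *
goals([[541.1,224.3,40,.176],[541.1,224.3,28.9,.176]])"
```

```text
t 11.78 p [541.  224.3  54.6] rot [-3.141  0.     0.176] F [-0.5 -0.3 -5.7] open 0.549 q [0.39 0.5  1.84 0.   0.79 0.21]
[[0.0001, 0.0, 0.0146], [-0.0, 0.0, -0.0]]
[[0.0001, 0.0, 0.0257], [-0.0, 0.0, -0.0]]
```

Request:
send_rows(
  plan=[
    [[0,0,0.003],[0,0,0],-1],
    [[0,0,0.006],[0,0,0],-1],
    [[0,0,0.009],[0,0,0],-1],
    [[0,0,0.012],[0,0,0],-1],
    [[0,0,0.015],[0,0,0],-1],
  ],
)

```text
clock: 12.2
eef_pos: [541.2, 224.6, 40.4]
tcp_rot: [-3.141, -0.0, 0.176]
contact_force: [-5.1, -1.1, 8.5]
opening: 0.554
```

Request:
send_rows(
  plan=[
    [[0,0,0.002],[0,0,0],-1],
    [[0,0,0.004],[0,0,0],-1],
    [[0,0,0.006],[0,0,0],-1],
    [[0,0,0.007],[0,0,0],-1],
    [[0,0,0.008],[0,0,0],-1],
  ],
)

```text
clock: 12.62
eef_pos: [541.3, 224.3, 33.3]
tcp_rot: [3.142, -0.0, 0.176]
contact_force: [-3.8, -5.2, 12.4]
opening: 0.549
```

Request:
send_rows(
  plan=[
    [[0,0,0.001],[0,0,0],-1],
    [[0,0,0.002],[0,0,0],-1],
    [[0,0,0.003],[0,0,0],-1],
    [[0,0,0.004],[0,0,0],-1],
    [[0,0,0.005],[0,0,0],-1],
  ],
)

```text
clock: 13.03
eef_pos: [541.5, 223.3, 29.4]
tcp_rot: [3.14, -0.0, 0.176]
contact_force: [-2.4, -9.9, 12.3]
opening: 0.551
```

```bash
python3 look.py c3
```

```text
t 13.03 p [541.5 223.3  29.4] rot [ 3.14  -0.     0.176] F [-2.4 -9.9 12.3] open 0.551 q [ 0.39  0.54  1.85 -0.    0.75  0.21]
[[-0.0002, -0.0009, -0.1206], [0.002, -0.0, 0.0]]
scene 0.86 [334.8, 228.1, 62.1, 58.1] 1357
top 0.88 [280.9, 183.6, 18.7, 28.7] 342
```

View pics/c3_scene.png

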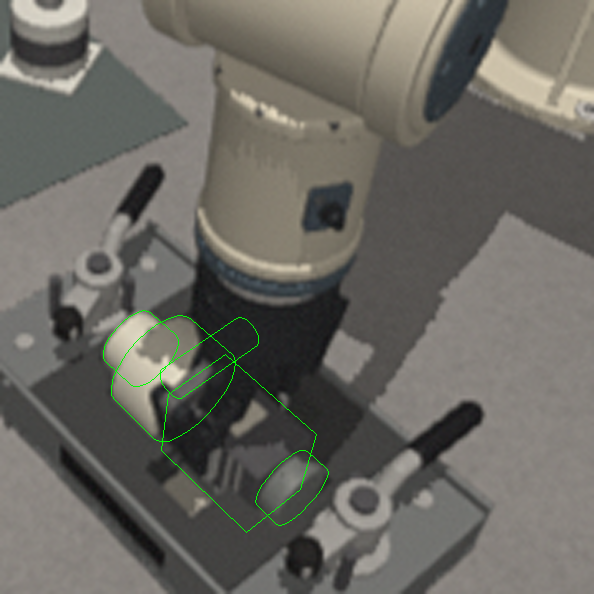

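Request:
send_rows(
  plan=[
    [[0,0.0015,0.001],[0,0,0],-1],
    [[0,0.0015,0.002],[0,0,0],-1],
    [[0,0.0015,0.003],[0,0,0],-1],
    [[0,0.0015,0.004],[0,0,0],-1],
    [[0,0.0015,0.004],[0,0,0],-1],
  ],
)

```text
clock: 13.65
eef_pos: [541.5, 222.8, 28.8]
tcp_rot: [-3.141, 0.0, 0.175]
contact_force: [-16.7, 1.3, 42.7]
opening: 0.555
```

Request:
send_rows(
  plan=[
    [[0.001,0,-0.001],[0,0,0],-1],
    [[0.001,0,-0.001],[0,0,0],0.5],
    [[0.001,0,-0.001],[0,0,0],0.5],
    [[0.001,0,-0.001],[0,0,0],0.5],
    [[0.001,0,-0.001],[0,0,0],0.5],
  ],
)

```text
clock: 14.07
eef_pos: [543.0, 223.2, 29.8]
tcp_rot: [-3.141, -0.001, 0.175]
contact_force: [0.1, 0.5, -0.5]
opening: 0.749
```

Request:
send_rows(
  plan=[
    [[0,0,-0.02],[0,0,0],0.5],
    [[0,0,-0.05],[0,0,0],0.5],
    [[0,0,-0.08],[0,0,0],0.5],
    [[0,0,-0.11],[0,0,0],0.5],
    [[0,0,-0.14],[0,0,0],0.5],
  ],
)

```text
clock: 14.48
eef_pos: [543.0, 223.0, 171.1]
tcp_rot: [-3.141, -0.001, 0.175]
contact_force: [0.2, -0.2, -0.1]
opening: 0.748
```

```bash
python3 -c "
from goal import *
goals([])"
```

```text
t 14.48 p [543.  223.  171.1] rot [-3.141e+00 -1.000e-03  1.750e-01] F [ 0.2 -0.2 -0.1] open 0.748 q [ 0.39  0.35  1.77 -0.    1.02  0.21]
```

```bash
python3 -c "
from goal import *
print(grip(-1,.39,79,65,-np.pi))
s=status.sense();p=s['eef_pos'];a=s['tcp_rot'][2]
g=grip(-1,.39,150,65,-np.pi)
goals([[p[0]+(g[0]-p[0])*k/10,p[1]+(g[1]-p[1])*k/10,p[2]+(150-p[2])*k/10,a+(g[3]-a)*k/10] for k in range(1,11)])"
```

```text
[np.float64(509.77652061467523), np.float64(57.46609691672717), 79, -1.004592653589793]
t 14.48 p [543.  223.  171.1] rot [-3.141e+00 -1.000e-03  1.750e-01] F [ 0.2 -0.2 -0.1] open 0.748 q [ 0.39  0.35  1.77 -0.    1.02  0.21]
[[-0.0062, 0.0157, 0.0021], [-0.0, -0.001, 0.118]]
[[-0.0123, 0.0314, 0.0042], [-0.0, -0.001, 0.236]]
[[-0.0185, 0.0472, 0.0063], [-0.0, -0.001, 0.354]]
[[-0.0246, 0.0629, 0.0084], [-0.0, -0.001, 0.472]]
[[-0.0308, 0.0786, 0.0105], [-0.0, -0.001, 0.59]]
[[-0.0369, 0.0943, 0.0126], [-0.0, -0.001, 0.708]]
[[-0.0431, 0.1101, 0.0147], [-0.0, -0.001, 0.826]]
[[-0.0492, 0.1258, 0.0168], [-0.001, -0.001, 0.944]]
[[-0.0554, 0.1415, 0.0189], [-0.001, -0.001, 1.062]]
[[-0.0615, 0.1572, 0.021], [-0.001, -0.001, 1.179]]
```

Request:
send_rows(
  plan=[
    [[-0.006,0.016,0.002],[0,0,0.118],0],
    [[-0.012,0.031,0.004],[0,0,0.236],0],
    [[-0.0185,0.047,0.006],[0,0,0.354],0],
    [[-0.025,0.063,0.008],[0,0,0.472],0],
    [[-0.031,0.079,0.01],[0,0,0.59],0],
  ],
  squeeze=20,
)

```text
clock: 14.9
eef_pos: [526.1, 139.1, 160.9]
tcp_rot: [-3.141, -0.001, -0.421]
contact_force: [0.1, -0.4, -0.6]
opening: 0.503
```

```bash
python3 -c "
from goal import *
s=status.sense();p=s['eef_pos'];a=s['tcp_rot'][2]
g=grip(-1,.39,150,65,-np.pi)
goals([[p[0]+(g[0]-p[0])*k/5,p[1]+(g[1]-p[1])*k/5,p[2]+(150-p[2])*k/5,a+(g[3]-a)*k/5] for k in range(1,6)])"
```

```text
t 14.9 p [526.1 139.1 160.9] rot [-3.141e+00 -1.000e-03 -4.210e-01] F [ 0.1 -0.4 -0.6] open 0.503 q [0.26 0.3  1.87 0.   0.97 0.68]
[[0.0037, 0.0162, 0.0022], [-0.001, -0.001, 0.117]]
[[0.0074, 0.0325, 0.0044], [-0.001, -0.001, 0.234]]
[[0.0111, 0.0487, 0.0065], [-0.001, -0.001, 0.35]]
[[0.0147, 0.065, 0.0087], [-0.001, -0.001, 0.467]]
[[0.0184, 0.0812, 0.0109], [-0.001, -0.001, 0.584]]
```

Request:
send_rows(
  plan=[
    [[0.0037,0.016,0.002],[0,0,0.117],0],
    [[0.0074,0.0325,0.004],[0,0,0.234],0],
    [[0.011,0.0487,0.0065],[0,0,0.35],0],
    [[0.0147,0.065,0.009],[0,0,0.467],0],
    [[0.0184,0.0812,0.011],[0,0,0.584],0],
  ],
)

```text
clock: 15.32
eef_pos: [509.8, 56.7, 149.7]
tcp_rot: [-3.14, -0.0, -1.011]
contact_force: [-0.5, 0.5, -0.5]
opening: 0.497
```

```bash
cat > look2.py <<'E'
from goal import *
from rig import viewer
from fit import *
import sys
tag=sys.argv[1]; D={}
for n in('scene','top'):
  im=viewer.grab_frame(n); D[n]=dict(im=im,c=cam(viewer.camera_params(n)))
pickle.dump(D,open(f'D_{tag}.pkl','wb'))
a=1.747; N=[541.1,224.3,48]
for n,b,f in(('scene',(285,165,190,180),3.3),('top',(185,145,160,110),4)):
  x,y,w,h=b; I=cv2.resize(D[n]['im'][y:y+h,x:x+w,::-1],None,fx=f,fy=f,interpolation=cv2.INTER_CUBIC)
  cv2.imwrite(f'pics/{tag}_{n}_raw.png',I)
  r=R.from_euler('z',a).as_matrix()
  for P in PUMP:
    q=proj(D[n]['c'],P@r.T+N); hh=cv2.convexHull(q.astype(np.float32))[:,0]
    cv2.polylines(I,[np.round((hh+.5-[x,y])*f).astype(int)],True,(0,255,0),1)
  cv2.imwrite(f'pics/{tag}_{n}.png',I)
from lev import lever
print(lever(D,1),lever(D,-1))
E
python3 look2.py d1; python3 -c "
from goal import *
goals([grip(-1,.39,79,65,-np.pi)])"
```

```text
{'scene': (np.float64(0.03), 35, 121), 'top': (np.float64(0.02), 41, 109)} {'scene': (np.float64(0.4), 30, 100), 'top': (np.float64(0.36), 60, 82)}
t 15.42 p [509.2  55.8 149.5] rot [-3.142 -0.    -1.009] F [-0.4 -0.6  0.3] open 0.503 q [ 0.11  0.27  1.94 -0.    0.93  1.12]
[[-0.0011, -0.0014, 0.0705], [-0.0, -0.0, -0.005]]
```

View pics/d1_scene.png

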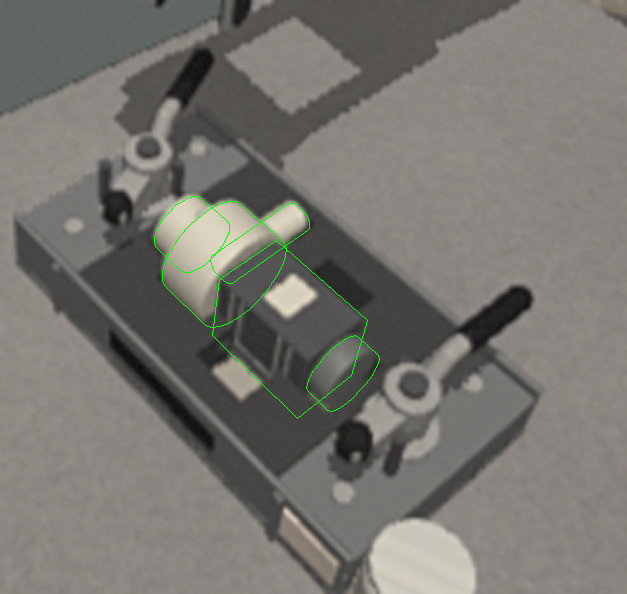

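View pics/d1_top.png

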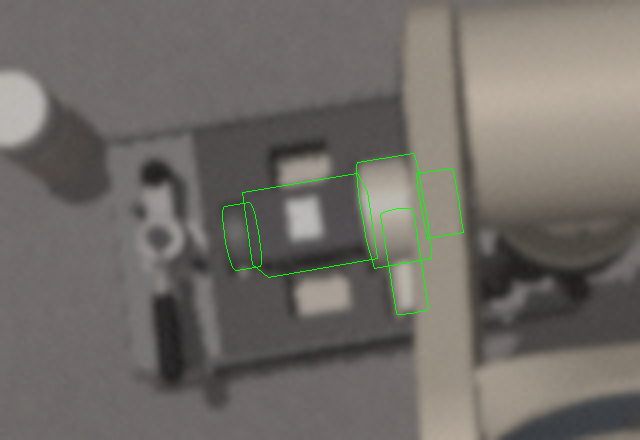

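Request:
send_rows(
  plan=[
    [[-0.001,-0.0014,0.025],[0,0,-0.005],0],
    [[-0.001,-0.0014,0.05],[0,0,-0.005],0],
    [[-0.001,-0.0014,0.0705],[0,0,-0.005],0],
    [[-0.001,-0.0014,0.0705],[0,0,-0.005],-0.3],
    [[-0.001,-0.0014,0.0705],[0,0,-0.005],-1],
  ],
)

```text
clock: 15.83
eef_pos: [509.5, 57.8, 78.5]
tcp_rot: [3.14, 0.001, -1.002]
contact_force: [0.4, 0.6, 0.5]
opening: 0.228
```

Request:
send_rows(
  plan=[
    [[0,0,0],[0,0,0],-1],
    [[0,0,0],[0,0,0],-1],
    [[0,0,0],[0,0,0],-1],
    [[0,0,0],[0,0,0],-1],
    [[0,0,0],[0,0,0],-1],
  ],
)

```text
clock: 16.25
eef_pos: [509.9, 57.7, 79.0]
tcp_rot: [3.141, -0.0, -1.002]
contact_force: [1.2, -4.0, -5.5]
opening: 0.179
```

```bash
python3 -c "
from goal import *
arc(-1,np.arange(1,6)*.1)"
```

```text
t 16.25 theta now 0.388 r 64.8 F [ 1.2 -4.  -5.5] p [509.9  57.7  79. ] [ 3.141 -0.    -1.002] o 0.179
[[0.0065, -0.0003, -0.0], [0.0, 0.0, -0.1]]
[[0.0129, -0.0012, -0.0], [0.0, 0.0, -0.2]]
[[0.0192, -0.0028, -0.0], [0.0, 0.0, -0.3]]
[[0.0252, -0.005, -0.0], [0.0, 0.0, -0.4]]
[[0.0311, -0.0078, -0.0], [0.0, 0.0, -0.5]]
```

Request:
send_rows(
  plan=[
    [[0.0065,-0.0003,0],[0,0,-0.1],-1],
    [[0.0129,-0.0012,0],[0,0,-0.2],-1],
    [[0.0192,-0.0028,0],[0,0,-0.3],-1],
    [[0.0252,-0.005,0],[0,0,-0.4],-1],
    [[0.0311,-0.0078,0],[0,0,-0.5],-1],
  ],
)

```text
clock: 16.67
eef_pos: [532.6, 36.7, 79.1]
tcp_rot: [-3.141, 0.003, -0.498]
contact_force: [-0.6, 6.2, -7.1]
opening: 0.177
```

```bash
python3 -c "
from goal import *
arc(-1,np.arange(1,6)*.1)"
```

```text
t 16.67 theta now 0.872 r 64.2 F [-0.6  6.2 -7.1] p [532.6  36.7  79.1] [-3.141e+00  3.000e-03 -4.980e-01] o 0.177
[[0.0064, -0.0002, -0.0], [-0.0, -0.0, -0.1]]
[[0.0128, -0.001, -0.0], [-0.001, -0.0, -0.2]]
[[0.019, -0.0024, -0.0], [-0.001, -0.0, -0.3]]
[[0.0251, -0.0045, -0.0001], [-0.001, -0.0, -0.4]]
[[0.031, -0.0071, -0.0001], [-0.001, -0.0, -0.5]]
```

Request:
send_rows(
  plan=[
    [[0.0064,-0.0002,0],[0,0,-0.1],-1],
    [[0.0128,-0.001,0],[0,0,-0.2],-1],
    [[0.019,-0.0024,0],[0,0,-0.3],-1],
    [[0.0251,-0.0045,0],[0,0,-0.4],-1],
    [[0.031,-0.0071,0],[0,0,-0.5],-1],
  ],
)

```text
clock: 17.08
eef_pos: [562.6, 28.8, 79.1]
tcp_rot: [-3.138, 0.004, 0.005]
contact_force: [-2.8, 4.6, -5.1]
opening: 0.18
```

```bash
python3 -c "
from goal import *
arc(-1,[.06,.12,.18,.22,.25,.28])"
```

```text
t 17.08 theta now 1.362 r 63.5 F [-2.8  4.6 -5.1] p [562.6  28.8  79.1] [-3.138  0.004  0.005] o 0.18
[[0.0038, 0.0, -0.0], [-0.0, -0.0, -0.06]]
[[0.0076, -0.0002, -0.0], [-0.0, -0.0, -0.12]]
[[0.0114, -0.0006, -0.0], [-0.001, -0.001, -0.18]]
[[0.0139, -0.001, -0.0], [-0.001, -0.001, -0.22]]
[[0.0158, -0.0014, -0.0001], [-0.001, -0.001, -0.25]]
[[0.0176, -0.0018, -0.0001], [-0.001, -0.001, -0.28]]
```

Request:
send_rows(
  plan=[
    [[0.0038,0,0],[0,0,-0.06],-1],
    [[0.0076,-0.0002,0],[0,0,-0.12],-1],
    [[0.0114,-0.0006,0],[0,0,-0.18],-1],
    [[0.0139,-0.001,0],[0,0,-0.21],-1],
    [[0.0152,-0.0014,0],[0,0,-0.22],-1],
  ],
)

```text
clock: 17.5
eef_pos: [575.3, 30.0, 78.9]
tcp_rot: [-3.137, 0.008, 0.226]
contact_force: [-11.6, -7.2, 3.9]
opening: 0.174
```

```bash
python3 -c "
from goal import *
arc(-1,[.01,.02,.03,.05])"
```

```text
t 17.5 theta now 1.564 r 63.2 F [-11.6  -7.2   3.9] p [575.3  30.   78.9] [-3.137  0.008  0.226] o 0.174
[[0.0006, 0.0, -0.0], [-0.0, -0.0, -0.01]]
[[0.0013, 0.0001, -0.0], [-0.0, -0.0, -0.02]]
[[0.0019, 0.0001, -0.0], [-0.0, -0.0, -0.03]]
[[0.0032, 0.0001, -0.0], [-0.0, -0.0, -0.05]]
```

Near the stop; a little over-travel to confirm it.

Request:
send_rows(
  plan=[
    [[0.001,0,0],[0,0,0.01],-1],
    [[0.002,0,0],[0,0,0.02],-1],
    [[0.003,0,0],[0,0,0.03],-1],
    [[0.004,0,0],[0,0,0.03],-1],
    [[0.004,0,0],[0,0,0.03],-1],
  ],
)

```text
clock: 17.92
eef_pos: [575.2, 30.0, 78.8]
tcp_rot: [-3.137, 0.017, 0.196]
contact_force: [-13.1, -8.5, 6.5]
opening: 0.176
```

```bash
python3 -c "
from goal import *
arc(-1,[.01])"
```

```text
t 17.92 theta now 1.563 r 63.2 F [-13.1  -8.5   6.5] p [575.2  30.   78.8] [-3.137  0.017  0.196] o 0.176
[[0.0006, 0.0, -0.0], [-0.0, -0.0, -0.01]]
```

Request:
send_rows(
  plan=[
    [[0,0,0],[0,0,0],-0.1],
    [[0,0,0],[0,0,0],-0.1],
    [[0,0,0],[0,0,0],-0.1],
    [[0,0,-0.04],[0,0,0],-0.1],
    [[0,0,-0.08],[0,0,0],-0.1],
  ],
)

```text
clock: 18.33
eef_pos: [575.4, 30.2, 158.2]
tcp_rot: [-3.136, 0.021, 0.196]
contact_force: [1.5, 0.5, 0.0]
opening: 0.45
```

```bash
python3 -c "
from goal import *
s=status.sense();p=s['eef_pos'];a=s['tcp_rot'][2]
g=grip(1,.02,165)
goals([[500,130,175,.9],[*g]])"; python3 look2.py d2
```

```text
t 18.33 p [575.4  30.2 158.2] rot [-3.136  0.021  0.196] F [1.5 0.5 0. ] open 0.45 q [ 0.05  0.36  1.79  0.    1.02 -0.15]
[[-0.0548, -0.1127, -0.015], [-0.013, 0.018, -0.704]]
[[-0.0591, -0.2896, -0.0039], [-0.021, 0.012, -1.531]]
{'scene': (np.float64(0.03), 35, 122), 'top': (np.float64(0.02), 40, 107)} {'scene': (np.float64(1.58), 26, 113), 'top': (np.float64(1.08), 90, 103)}
```

View pics/d2_scene_raw.png

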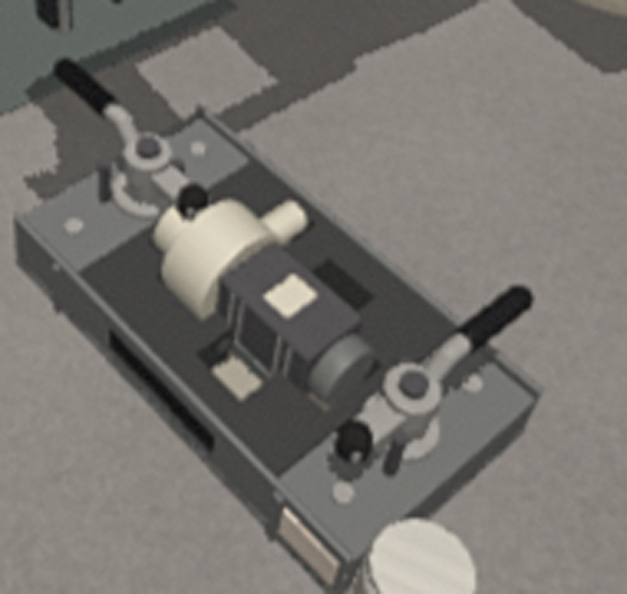

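Request:
send_rows(
  plan=[
    [[-0.012,-0.032,-0.004],[-0.003,0.004,-0.125],0],
    [[-0.025,-0.064,-0.008],[-0.006,0.008,-0.25],0],
    [[-0.037,-0.096,-0.01],[-0.009,0.012,-0.37],0],
    [[-0.047,-0.13,-0.01],[-0.012,0.015,-0.49],0],
    [[-0.055,-0.16,-0.01],[-0.013,0.018,-0.61],0],
  ],
)

```text
clock: 18.85
eef_pos: [495.8, 178.6, 177.0]
tcp_rot: [3.13, -0.013, 0.812]
contact_force: [0.4, 0.6, 0.0]
opening: 0.503
```

```bash
python3 -c "
from goal import *
s=status.sense();p=s['eef_pos'];a=s['tcp_rot'][2]
g=grip(1,.02,160)
goals([[p[0]+(g[0]-p[0])*k/8,p[1]+(g[1]-p[1])*k/8,p[2]+(160-p[2])*k/8,a+(g[3]-a)*k/8] for k in range(1,9)])"
```

```text
t 18.85 p [495.8 178.6 177. ] rot [ 3.13  -0.013  0.812] F [0.4 0.6 0. ] open 0.503 q [ 0.35  0.25  1.9  -0.01  0.98 -0.46]
[[0.0082, -0.0138, 0.0021], [0.013, -0.012, -0.115]]
[[0.0165, -0.0277, 0.0041], [0.013, -0.012, -0.229]]
[[0.0247, -0.0415, 0.0062], [0.014, -0.011, -0.343]]
[[0.033, -0.0554, 0.0083], [0.015, -0.01, -0.458]]
[[0.0412, -0.0692, 0.0103], [0.015, -0.009, -0.572]]
[[0.0495, -0.0831, 0.0124], [0.016, -0.008, -0.687]]
[[0.0577, -0.0969, 0.0144], [0.017, -0.008, -0.801]]
[[0.066, -0.1108, 0.0165], [0.017, -0.007, -0.916]]
```

Request:
send_rows(
  plan=[
    [[0.008,-0.014,0.002],[0.013,-0.012,-0.115],0],
    [[0.0165,-0.028,0.004],[0.013,-0.012,-0.229],0],
    [[0.0247,-0.0415,0.006],[0.014,-0.011,-0.343],0],
    [[0.033,-0.0554,0.008],[0.015,-0.01,-0.458],0],
    [[0.0412,-0.069,0.01],[0.015,-0.009,-0.572],0],
  ],
)

```text
clock: 19.27
eef_pos: [474.5, 257.5, 166.9]
tcp_rot: [3.14, -0.002, 1.389]
contact_force: [0.1, -0.5, 0.3]
opening: 0.502
```

```bash
python3 -c "
from goal import *
s=status.sense();p=s['eef_pos'];a=s['tcp_rot'][2]
g=grip(1,.02,150)
goals([[p[0]+(g[0]-p[0])*k/4,p[1]+(g[1]-p[1])*k/4,p[2]+(150-p[2])*k/4,a+(g[3]-a)*k/4] for k in range(1,5)])"
```

```text
t 19.27 p [474.5 257.5 166.9] rot [ 3.140e+00 -2.000e-03  1.389e+00] F [ 0.1 -0.5  0.3] open 0.502 q [ 0.49  0.29  1.87  0.    0.98 -0.9 ]
[[0.0105, -0.0053, 0.0042], [0.002, -0.002, -0.084]]
[[0.021, -0.0106, 0.0085], [0.002, -0.002, -0.169]]
[[0.0316, -0.016, 0.0127], [0.002, -0.001, -0.253]]
[[0.0421, -0.0213, 0.017], [0.002, -0.001, -0.338]]
```

Request:
send_rows(
  plan=[
    [[0.0105,-0.0053,0.004],[0.002,-0.002,-0.084],0],
    [[0.021,-0.0106,0.008],[0.002,-0.002,-0.169],0],
    [[0.0316,-0.016,0.0127],[0.002,-0.001,-0.253],0],
    [[0.0421,-0.0213,0.017],[0.002,-0.001,-0.338],0],
    [[0.0421,-0.0213,0.017],[0.002,-0.001,-0.338],0],
  ],
)

```text
clock: 19.68
eef_pos: [460.8, 304.7, 149.6]
tcp_rot: [3.141, -0.001, 1.732]
contact_force: [0.5, 0.5, 0.5]
opening: 0.501
```

```bash
python3 -c "
from goal import *
goals([grip(1,.02,79)])"
```

```text
t 19.68 p [460.8 304.7 149.6] rot [ 3.141e+00 -1.000e-03  1.732e+00] F [0.5 0.5 0.5] open 0.501 q [ 0.58  0.33  1.86  0.    0.95 -1.15]
[[-0.0021, 0.0001, 0.0705], [0.0, -0.001, 0.005]]
```

Request:
send_rows(
  plan=[
    [[-0.002,0,0.025],[0,0,0.005],0],
    [[-0.002,0,0.05],[0,0,0.005],0],
    [[-0.002,0,0.0705],[0,0,0.005],0],
    [[-0.002,0,0.0705],[0,0,0.005],-0.3],
    [[-0.002,0,0.0705],[0,0,0.005],-1],
  ],
)

```text
clock: 20.1
eef_pos: [460.9, 302.4, 78.8]
tcp_rot: [-3.14, -0.001, 1.726]
contact_force: [0.9, 0.1, 1.3]
opening: 0.227
```

Request:
send_rows(
  plan=[
    [[0,0,0],[0,0,0],-1],
    [[0,0,0],[0,0,0],-1],
    [[0,0,0],[0,0,0],-1],
    [[0,0,0],[0,0,0],-1],
    [[0,0,0],[0,0,0],-1],
  ],
)

```text
clock: 20.52
eef_pos: [461.1, 302.8, 79.4]
tcp_rot: [-3.141, -0.002, 1.725]
contact_force: [-1.3, 5.9, -8.3]
opening: 0.173
```

```bash
python3 -c "
from goal import *
arc(1,-np.arange(1,6)*.1)"
```

```text
t 20.52 theta now 0.021 r 65.0 F [-1.3  5.9 -8.3] p [461.1 302.8  79.4] [-3.141e+00 -2.000e-03  1.725e+00] o 0.173
[[0.0065, 0.0003, 0.0], [-0.0, 0.0, 0.1]]
[[0.0129, 0.0013, 0.0], [-0.0, 0.0, 0.2]]
[[0.0192, 0.0029, 0.0], [-0.001, 0.0, 0.3]]
[[0.0253, 0.0051, 0.0], [-0.001, 0.0, 0.4]]
[[0.0312, 0.0079, 0.0], [-0.001, 0.0, 0.5]]
```

Request:
send_rows(
  plan=[
    [[0.0065,0.0003,0],[0,0,0.1],-1],
    [[0.0129,0.0013,0],[0,0,0.2],-1],
    [[0.0192,0.0029,0],[0,0,0.3],-1],
    [[0.0253,0.0051,0],[0,0,0.4],-1],
    [[0.0312,0.0079,0],[0,0,0.5],-1],
  ],
)

```text
clock: 20.93
eef_pos: [463.3, 334.0, 79.4]
tcp_rot: [-3.14, 0.001, 1.221]
contact_force: [-1.7, -0.6, -9.4]
opening: 0.177
```

```bash
python3 -c "
from goal import *
arc(1,-np.arange(1,6)*.1)"
```

```text
t 20.93 theta now 0.505 r 65.6 F [-1.7 -0.6 -9.4] p [463.3 334.   79.4] [-3.140e+00  1.000e-03  1.221e+00] o 0.177
[[0.0066, 0.0002, -0.0], [0.0, 0.0, 0.1]]
[[0.0131, 0.001, -0.0], [0.0, 0.0, 0.2]]
[[0.0194, 0.0025, -0.0], [0.0, 0.001, 0.3]]
[[0.0257, 0.0046, -0.0], [0.0, 0.001, 0.4]]
[[0.0316, 0.0074, -0.0], [0.001, 0.001, 0.5]]
```

Request:
send_rows(
  plan=[
    [[0.0066,0.0002,0],[0,0,0.1],-1],
    [[0.0131,0.001,0],[0,0,0.2],-1],
    [[0.0194,0.0025,0],[0,0,0.3],-1],
    [[0.0257,0.0046,0],[0,0,0.4],-1],
    [[0.0316,0.0074,0],[0,0,0.5],-1],
  ],
)

```text
clock: 21.35
eef_pos: [480.3, 361.0, 79.5]
tcp_rot: [-3.14, 0.004, 0.717]
contact_force: [-3.1, 2.3, -9.2]
opening: 0.179
```

```bash
python3 -c "
from goal import *
arc(1,-np.arange(1,6)*.1)"
```

```text
t 21.35 theta now 0.995 r 65.9 F [-3.1  2.3 -9.2] p [480.3 361.   79.5] [-3.14   0.004  0.717] o 0.179
[[0.0066, 0.0001, -0.0], [0.0, 0.0, 0.1]]
[[0.0131, 0.0008, -0.0], [0.001, 0.0, 0.2]]
[[0.0196, 0.0023, -0.0001], [0.001, 0.0, 0.3]]
[[0.0258, 0.0043, -0.0001], [0.001, 0.0, 0.4]]
[[0.0319, 0.0069, -0.0001], [0.002, 0.001, 0.5]]
```

Request:
send_rows(
  plan=[
    [[0.0066,0.0001,0],[0,0,0.1],-1],
    [[0.0131,0.0008,0],[0,0,0.2],-1],
    [[0.0196,0.0023,0],[0,0,0.3],-1],
    [[0.0258,0.0043,0],[0,0,0.4],-1],
    [[0.0319,0.0069,0],[0,0,0.5],-1],
  ],
)

```text
clock: 21.77
eef_pos: [508.7, 376.8, 79.5]
tcp_rot: [3.14, 0.004, 0.212]
contact_force: [-1.8, 1.6, -8.9]
opening: 0.175
```

Request:
send_rows(
  plan=[
    [[0.002,0,0],[0,0,0.02],-1],
    [[0.004,0,0],[0,0,0.04],-1],
    [[0.006,0,0],[0,0,0.04],-1],
    [[0.008,0,0],[0,0,0.04],-1],
    [[0.009,0,0],[0,0,0.04],-1],
  ],
)

```text
clock: 22.18
eef_pos: [513.8, 377.8, 79.2]
tcp_rot: [3.139, 0.012, 0.173]
contact_force: [-18.5, 2.6, 2.2]
opening: 0.177
```

```bash
python3 -c "
from goal import *
arc(1,[-.1])"
```

```text
t 22.18 theta now 1.571 r 66.0 F [-18.5   2.6   2.2] p [513.8 377.8  79.2] [3.139 0.012 0.173] o 0.177
[[0.0066, 0.0003, -0.0001], [0.001, -0.0, 0.1]]
```

At the stop (θ≈1.571, force risen to 18 N). Release and retreat.

Request:
send_rows(
  plan=[
    [[0,0,0],[0,0,0],-0.1],
    [[0,0,0],[0,0,0],-0.1],
    [[0,0,0],[0,0,0],-0.1],
    [[0,0,-0.04],[0,0,0],-0.1],
    [[0,0,-0.08],[0,0,0],-0.1],
  ],
)

```text
clock: 22.6
eef_pos: [514.1, 377.0, 158.6]
tcp_rot: [3.137, 0.015, 0.174]
contact_force: [1.3, 0.3, -0.6]
opening: 0.451
```

Request:
send_rows(
  plan=[
    [[-0.03,0,-0.02],[0,0,0],0],
    [[-0.065,0,-0.04],[0,0,0],0],
    [[-0.1,0,-0.06],[0,0,0],0],
    [[-0.135,0,-0.07],[0,0,0],0],
    [[-0.17,0,-0.07],[0,0,0],0],
  ],
)

```text
clock: 23.02
eef_pos: [348.0, 348.8, 234.4]
tcp_rot: [3.141, 0.009, 0.174]
contact_force: [-0.4, 0.9, 0.7]
opening: 0.503
```

```bash
python3 look2.py e1; python3 -c "
from goal import *
goals([])"
```

```text
{'scene': (np.float64(1.62), 34, 119), 'top': (np.float64(1.55), 48, 109)} {'scene': (np.float64(1.6), 34, 126), 'top': (np.float64(1.55), 49, 109)}
t 23.12 p [344.3 347.  232.5] rot [3.138 0.014 0.176] F [ 0.6 -0.3  0.2] open 0.503 q [0.78 0.14 1.9  0.01 1.12 0.6 ]
```

View pics/e1_scene_raw.png

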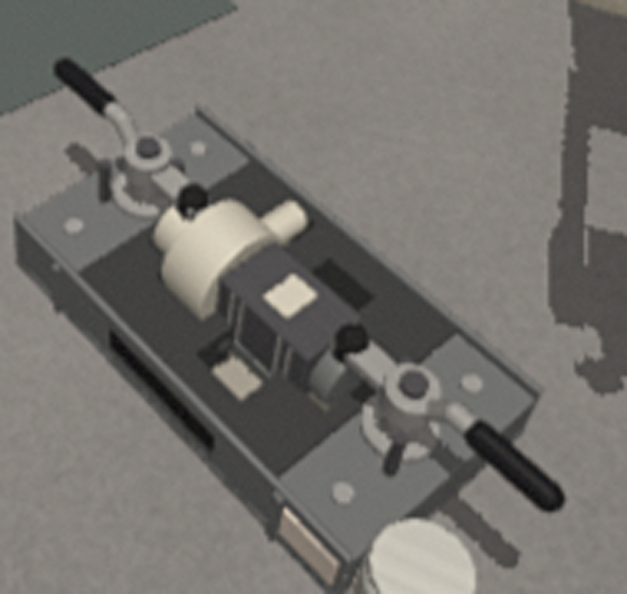

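View pics/e1_top.png

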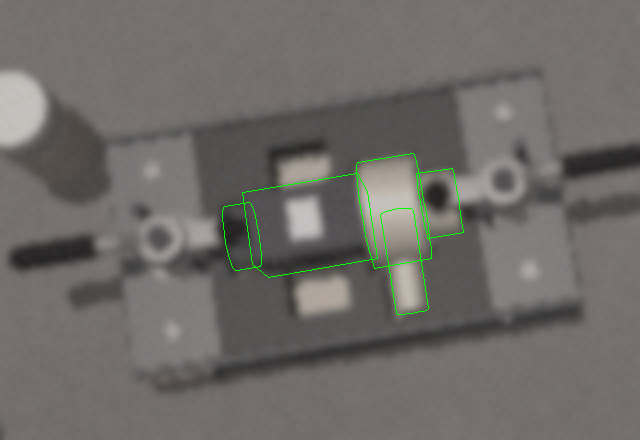

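```bash
python3 -c "
from rig import job,status
print(status.sense()['contact_force']); print(job.sign_off())"
```

```text
[ 0.58631237 -0.31911938  0.24916459]
the job is handed in; nothing more can be done
None
```

The pump is pressed home in its cutout and both levers are turned to their locked stops. I handed the job in at about 23 s on the clock.

- **Opening:** I swung the motor-end lever from about 0.95 rad to about 0.02 rad. The spigot-end lever was at about 0.39 rad, below the 0.5 rad limit, so I left it until locking.
- **Seating:** I pressed the pump down until it bottomed, at about 43 N on the wrist, at the height expected for fully home. After release, its outline matched the expected seated pose in both cameras.
- **Locking:** I turned the spigot lever first, then the motor lever. Each stopped moving while the push rose to about 15 N and 18 N. The last pictures put both between 1.55 and 1.62 rad, with their arms over the spigot and rear cap. The gripper was clear of everything at hand-in.
- **Bystanders:** I moved none of them. The can looked unmoved in the last pictures, but I did not check the control panel and the bare motor again at the end.

**What disagreed:**
- **Fingertips:** they sat roughly 25 mm higher than the tool description says, so my first grasp closed just above the lever handle without touching it. I corrected the grip height by touch and camera from then on.
- **Lever angles:** the two cameras differed by up to 0.07 rad.
- **Cutout position:** the top camera put the cutout 4 mm off in y, which I took to be shadow and ignored. The seated fit bore this out.

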